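Turn a flatted post in its V-blocks and clamp it

ROBOT

A 6-joint arm with a two-finger parallel gripper is mounted at the origin on a cart in front of the work surface, level with it; the furniture and walls round the work are solid. World frame = base frame: x ahead of the robot, y to its left, z up, the work surface at z = 0. Lengths are in mm, angles in rad, forces in N, time in s.
With the tool pointing down it reaches from about 425 to 925 mm from the base axis. Payload 12.5 kg.
Tool frame: the origin (TCP) lies between the finger pads; the fingertips stand 22 mm ahead of it and the grasp point (between the pads) lies 3 mm ahead of it; z points along the fingers, x is the direction in which the jaws open and shut, and the axes are right-handed (so a half turn about z gives the same grasp; the last joint's range is limited). The gripper opens to 85 mm and grips with 20 to 120 N. Pads are 22 mm wide; open, the fingers measure 114 mm over their backs; the gripper's body (76 mm by 85 mm) begins 54 mm behind the grasp point. The pads swing forward as they close: fully open they stand 13 mm farther back than shut.
Start: joints at [1.015, 0.491, 1.559, -0, 1.092, -0.106], TCP at [271.726, 562.857, 253.327] pointing down, gripper open.
Joint ranges: [-3.1, 3.1], [-0.84, 2.19], [0.05, 2.79], [-1.13, 4.28], [0.06, 2.93], [-2.69, 2.69]. Speed limits (rad/s): [2.22, 2.22, 2.79, 3.14, 3.14, 3.14].

INTERFACE

Orientations are given as a unit quaternion [w, x, y, z].
In Python, from station import manip, cams gives the robot as it stands. The module is installed in compiled form; this text tells all that it offers.
- The arm moves only by the tool servo_tool, never from a script. Its argument "deltas" is a list that holds one entry, the list of rows, each a list of 5 numbers: the shift along the tool's x, y, z each as a share of 30 cm, from -1 to 1, then the turn about the tool's z as a share of 90 degrees, from -1 to 1, then the opening, from 0 (shut) to 1 (fully open). A call has 1 to 20 rows; each row is the pose to reach, as a shift and turn from the pose commanded when the call began, along the tool's axes at that moment; what a row does not reach only later rows make up. A row lasts 1/12 s, in which the tool goes at most 41.7 mm and 7.16 degrees, less where a joint would pass 70% of its speed; a pose out of reach is approached as far as the arm can. A call with a number of a shift or a turn outside -1 to 1 is refused whole. A call with a gripper value outside its range is refused whole. The fingers move at their own pace and stop on an object; the grip force is fixed at half the most. Time passes only in rows, so rows that repeat a pose let the fingers close. It gives the time, the measured TCP pose, the force and the opening at its end, in the units of the state.
- manip.state(): the state, without advancing time (a new reading comes with each control period).
- cams.get_image(name): name is "scene" or "top"; returns a dict with "img" (420x560x3 uint8, red, green, blue), "fx", "fy", "cx", "cy" (pixels), "dist_coeffs" ([k1, k2, p1, p2, k3] as OpenCV has them; the pictures are not rectified), "rvec" (rotation vector, rad) and "tvec" (3), from world to camera coordinates, as OpenCV has them. Camera axes: x right, y down, z forward; pixel columns grow to the right and rows downward; lengths in mm; the calibration is good to about 2 mm. A picture is of the moment at which its call begins. There is no depth.
- manip.job_done(): hands the job in, once; it reports no verdict.
The state is a dict: "clock": time; "qpos": joint angles; "qvel": joint speeds; "joint_torque": joint torques, N m; "tcp_pos": TCP position; "ee_rot": TCP orientation; "contact_force": force on the tool from outside, world axes, zero at the start; "moment": the same for the moment, N m; "width": opening from 0.0 (shut) to 1.0 (fully open).
Only numpy, scipy, OpenCV 4.12 (cv2) and the standard library are available. Lean on these libraries where they do the work, as an engineer would, in place of code of your own. Each camera call takes 0.05 s, during which the arm holds its last target.

TASK

The round steel post lying in the two V-blocks is to be clamped by its milled flat. Push it along the V until the shoulder of its hub rests against the V-block, roll it by its spokes until the flat faces straight up, and only then swing the hinged strap over and press it down so that it lies fully home on the flat. Leave the post resting in both V-blocks and the things around on the desk where they are.

Things in the scene. Friction and masses are not known exactly. Their poses are not given: they have to be found in the camera images.
- vstand: Fixed grey base plate, 136 x 164 x 12 mm, with two steel V-blocks. Origin on the desk under the line of the V; y runs along the V, z up; plate x -58..+78, y -82..+82 mm. Smooth 90-degree Vs in blocks 60 mm wide, 20 thick, 73 high, centred at y = -60 and +60. They hold the post's axis at x = 0, z = 75 mm. Two hinge cheeks, 99 mm high, at x = +58, y = -10 and +18 mm.
- post: Loose round steel post, 28 mm thick, 0.3 to 0.65 kg, lying in both Vs. Its z axis is the post's axis, along the stand's +y; its x axis points out of the flat, so x straight up is wanted. Origin on the axis, at the stand's y = 0 when home; starts 16 to 30 mm short, towards -y. Round post from the hub to z = +135 mm. It stays as left; slides at 1 to 2.5 N. Flat starts any way but up (48 degrees or more off).
- post_flat (a point): Middle of the post's one milled flat (6 mm deep, 36 mm long, 23 mm wide): 8 mm from the post's axis along its x, at its z = +4 mm. Axes as post. It comes under the strap only when the post is home.
- post_spokes (a point): Point on the post's axis, at its z = -106 mm, where four polished round spokes 8 mm thick stick out of the hub along the post's +x, -x, +y, -y, tips 55 mm from the axis (the +x spoke points the way the flat faces). Axes as post. The dark hub, 38 mm thick, runs from its shoulder at z = -70 to its end face at -118 mm; its 18 mm wide boss at -121. Under 1 N on a spoke turns the post.
- block_face (a point): Fixed point in the outer face of the hub-side V-block, on the line of a seated post's axis (stand's x 0, y -70, z 75 mm). The hub's shoulder must come to rest against this face.
- strap (a joint): Angle (rad) of the hinged aluminium clamp strap: 0 = level, underside full on the upturned flat of a post that is home; grows as it is raised. Starts 1.55 to 1.9 (upright or leaning back); limits -0.03 and 2.0. On the round of the post it stops at about 0.11. Stiff hinge, stays as left (about 0.12 N m; a few N at the tip move it).
- strap_hinge (a point): Fixed point on the strap's hinge axis at mid strap (stand's x +58, y +4, z 87 mm). The axis is parallel to the stand's y; the shut strap points to the stand's -x. Axes as vstand.
- strap_tip (a point): Middle of the strap's thickness, 100 mm from the hinge axis along the strap. The strap is a flat bar 20 mm wide and 8 mm thick out to 104 mm, then a tab bent 30 degrees away from the post, to 119 mm. Its x axis runs from here back to the hinge, its z out of the face that is on top when shut.
- dropper_bottle: Bystander: glass dropper bottle, 42 mm wide, 110 mm high; origin under its centre.
- loupe: Bystander: small folding pocket loupe, 26 x 54 x 15 mm; origin under its centre.
- immersion_oil: Bystander: small brown bottle with black cap, 25 mm wide, 56 mm high; origin under its centre.
- micrometer_case: Bystander: flat black slip case, 37 x 91 x 12 mm; origin under its centre.

How it is judged (in metres and radians):
On the way, in this order (a step that is already met when the one before it is completed fails the run):
1. the post's hub is against the V-block and its flat faces up, at rest in the Vs, with the strap still raised (y of post in the frame of vstand above -0.004 m and angle between post's own x axis and vertical below 0.12 rad and z of post in the frame of vstand below 0.079 m and angle between the z axis of post and the y axis of vstand, either way round below 0.05 rad and angular speed of post below 0.15 rad/s and value of joint strap above 0.5 rad), for 0.2 s.
2. the strap lies on the flat (value of joint strap below 0.05 rad), for 0.2 s.
At the end, for the whole second after the job is handed in: The hub's shoulder is within 4 mm of the V-block, the flat faces up within 0.12 rad (7 degrees), the post rests at full depth in both Vs (within 4 mm) and parallel to them, and the strap is shut on the flat (joint below 0.05 rad); nothing moves (y of post in the frame of vstand above -0.004 m and angle between post's own x axis and vertical below 0.12 rad and z of post in the frame of vstand below 0.079 m and angle between the z axis of post and the y axis of vstand, either way round below 0.05 rad and value of joint strap below 0.05 rad and linear speed of post below 0.01 m/s); the robot touches nothing.
It fails at once if the dropper bottle is moved more than 30 mm (distance of dropper_bottle from where it was at the start of the episode above 0.03 m).
It fails at once if the loupe is moved more than 30 mm (distance of loupe from where it was at the start of the episode above 0.03 m).
It fails at once if the small brown bottle is moved more than 30 mm (distance of immersion_oil from where it was at the start of the episode above 0.03 m).
It fails at once if the black slip case is moved more than 30 mm (distance of micrometer_case from where it was at the start of the episode above 0.03 m).
It fails at once if the post is lifted out of the V-blocks (z of post in the frame of vstand above 0.095 m).
It also fails if it takes over 61 s, if anything falls off the work surface, if the arm or the gripper's body presses on something with over 40 N, if the wrist force passes 120 N, or if a joint passes its speed limit or range.

## Working session

There is one attempt and no reset: what is moved stays moved. The work goes in short steps, Python scripts to look and compute and a tool call to move; the robot and the scene stay as the last step left them, time stands still between calls to the robot, and variables do not carry over. Pictures are saved under pics/ and viewed, and the job is handed in when it is done.

Besides the shell and the picture viewer there is one more tool, called after "Request:" by a JSON object that holds its "api" and its "payload", one argument or row to a line. servo_tool: Moves the arm, as the interface text tells. Its arguments: {"type":"object","properties":{"deltas":{"type":"array"}},"required":["deltas"]}

```bash
mkdir -p pics
python3 - <<'E'
from station import manip, cams
import cv2
print(manip.state())
for n in ("scene","top"):
    d=cams.get_image(n); cv2.imwrite(f"pics/{n}0.png",d["img"][:,:,::-1])
    print({k:v for k,v in d.items() if k!="img"})
E
```

```text
{'clock': 0.0, 'qpos': array([ 1.01541356e+00,  4.91584105e-01,  1.55949021e+00,  7.74861381e-06,
        1.09170170e+00, -1.05623070e-01]), 'qvel': array([-1.92705310e-03,  2.00232698e-03, -8.88476311e-05,  4.23150939e-04,
       -1.38719558e-03,  3.34757318e-04]), 'joint_torque': array([ 1.82648273e-03, -6.18449736e+01, -2.61591768e+01, -2.17902736e-07,
        4.05234678e-03,  6.64064328e-05]), 'tcp_pos': array([271.59333802, 562.66221051, 252.6984407 ]), 'ee_rot': array([ 2.56877606e-04,  8.46980479e-01,  5.31623662e-01, -5.33019941e-04]), 'contact_force': array([-0.72006395, -0.51845576,  0.53408966]), 'moment': array([-0.00224413,  0.02465562,  0.00613854]), 'width': 0.9972769309086378}
{'fx': 445.07327668670484, 'fy': 445.07327668670484, 'cx': 283.38785379729933, 'cy': 211.28297130067145, 'dist_coeffs': array([-0.10742815,  0.        ,  0.        ,  0.        ,  0.        ]), 'rvec': array([ 2.23842789, -1.0402583 ,  0.38246009]), 'tvec': array([-356.6109434 ,  352.65405519, 1125.43107634])}
{'fx': 380.0480207128546, 'fy': 380.0480207128546, 'cx': 284.8827599497945, 'cy': 212.16564919804358, 'dist_coeffs': array([0.03354495, 0.        , 0.        , 0.        , 0.        ]), 'rvec': array([ 2.08575801, -2.14018322,  0.17932704]), 'tvec': array([ 14.7892146 , 546.23042647, 962.82780884])}
```

View pics/scene0.png

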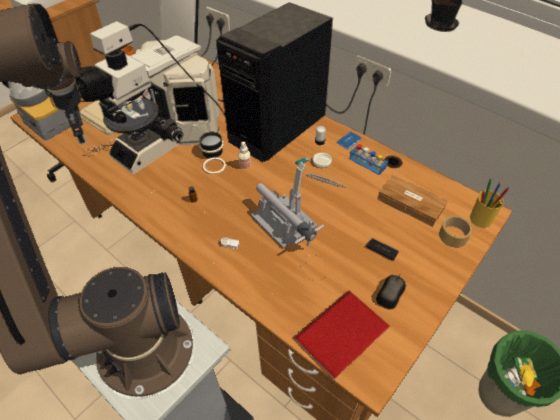

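View pics/top0.png

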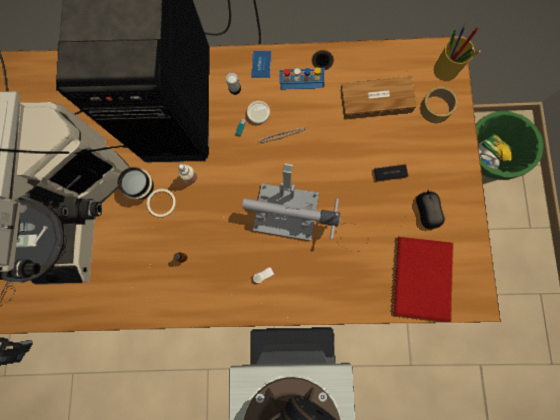

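Run:
```python
import cv2
a=cv2.imread("pics/scene0.png");b=cv2.imread("pics/top0.png")
cv2.imwrite("pics/scene0z.png",cv2.resize(a[150:260,240:340],(0,0),fx=5.4,fy=5.4,interpolation=cv2.INTER_CUBIC))
cv2.imwrite("pics/top0z.png",cv2.resize(b[150:250,230:360],(0,0),fx=6,fy=6,interpolation=cv2.INTER_CUBIC))
```

```text
(no output)
```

View pics/scene0z.png

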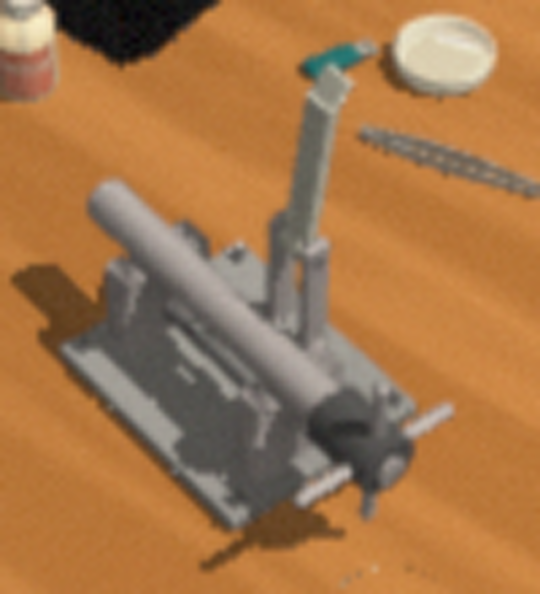

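View pics/top0z.png

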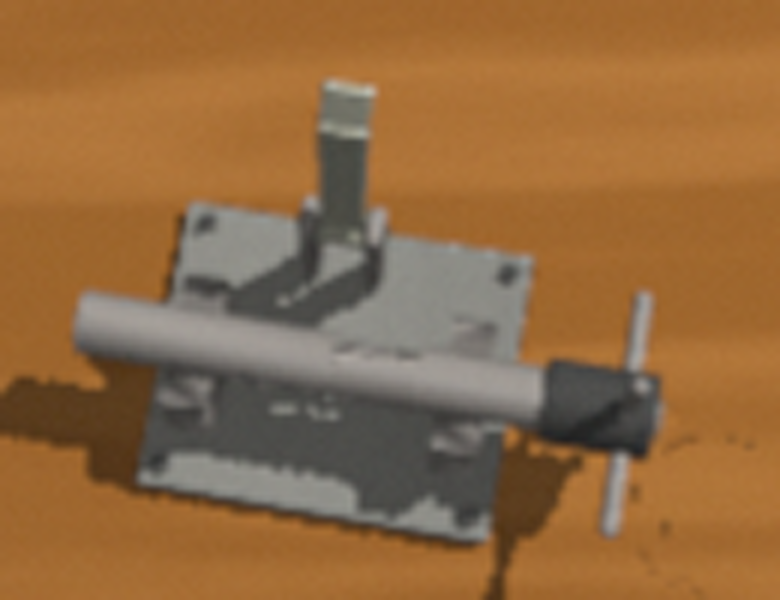

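```bash
cat > h.py <<'E'
import numpy as np, cv2
from station import manip, cams
C={}
def cam(n,d=None):
    if n not in C:
        d=cams.get_image(n); C[n]=d
    d=C[n]; K=np.array([[d["fx"],0,d["cx"]],[0,d["fy"],d["cy"]],[0,0,1]])
    R=cv2.Rodrigues(np.array(d["rvec"]))[0]
    return K,np.array(d["dist_coeffs"]),R,np.array(d["tvec"])
def ray(n,p):
    K,D,R,t=cam(n); u=cv2.undistortPoints(np.array([[p]],float),K,D)[0,0]
    v=R.T@np.array([u[0],u[1],1]); return -R.T@t, v/np.linalg.norm(v)
def onz(n,p,z):
    c,v=ray(n,p); return c+v*(z-c[2])/v[2]
def tri(p1,p2):
    c1,v1=ray("scene",p1); c2,v2=ray("top",p2)
    A=np.stack([v1,-v2],1); s=np.linalg.lstsq(A,c2-c1,rcond=None)[0]
    a=c1+s[0]*v1;b=c2+s[1]*v2
    return (a+b)/2, np.linalg.norm(a-b)
def proj(n,P):
    K,D,R,t=cam(n); return cv2.projectPoints(np.atleast_2d(np.array(P,float)),cv2.Rodrigues(R)[0],t,K,D)[0][:,0]
def SZ(p): return ((np.array(p)+.5)/5.4-.5+[240,150])
def TZ(p): return ((np.array(p)+.5)/6-.5+[230,150])
E
python3 - <<'E'
from h import *
np.set_printoptions(precision=1,suppress=True)
T=[(188,203),(533,258),(490,543),(138,485)]
S=[(238,243),(415,405),(235,528),(62,345)]
L=np.array([(78,82),(78,-82),(-58,-82),(-58,82)],float)
W=[]
for s,t in zip(S,T):
    p,e=tri(SZ(s),TZ(t)); a=onz("scene",SZ(s),12);b=onz("top",TZ(t),12)
    print(p,e,a,b); W.append((a+b)[:2]/2)
W=np.array(W)
cw=W.mean(0);cl=L.mean(0)
H=(L-cl).T@(W-cw);U,_,Vt=np.linalg.svd(H);R=Vt.T@U.T
th=np.arctan2(R[1,0],R[0,0]); print("yaw",np.degrees(th),"org",cw-R@cl, (L-cl)@R.T+cw-W)
# others
print("strap tab top", tri(SZ((335,78)),TZ((350,85))))
print("spoke far tip", tri(SZ((450,408)),TZ((645,293))), "near", tri(SZ((302,500)),TZ((610,530))))
print("boss", tri(SZ((395,470)),TZ((658,412))))
print("post left end top", tri(SZ((105,195)),TZ((82,320))))
for n in("scene","top"): print(n,cam(n)[2].T@-cam(n)[3])
E
```

```text
[638.2  68.8   6.9] 4.127311422774057 [632.9  66.8  12. ] [638.5  67.1  12. ]
[606.  -92.3   8.7] 5.109679742114058 [601.4 -92.5  12. ] [607.2 -93.7  12. ]
[473.7 -67.9   5.8] 3.775070491272132 [468.7 -69.7  12. ] [474.4 -68.8  12. ]
[504.6  92.1  12.8] 1.7559798128302808 [504.4  93.2  12. ] [505.4  91.6  12. ]
yaw -11.053115523519054 org [544.3   1.2] [[ 0.9 -0.3]
 [ 0.8 -1.2]
 [ 0.1  1.1]
 [-1.8  0.4]]
strap tab top (array([629.7,  -9.3, 198.7]), np.float64(7.846387057791507))
spoke far tip (array([ 573.9, -136.1,   71.1]), np.float64(4.462797814130121)) near (array([ 470.2, -116.1,   76.5]), np.float64(2.5872300839524196))
boss (array([ 521.1, -139.2,   71.3]), np.float64(4.117749779813236))
post left end top (array([567.6, 110. ,  77.4]), np.float64(4.117765571789993))
scene [-124.6 -576.6 1081.8]
top [ 355.4  -16.9 1048.3]
```

```bash
cat >> h.py <<'E'
O=np.array([544.3,1.2,0]); TH=np.radians(-11.05)
RS=np.array([[np.cos(TH),-np.sin(TH),0],[np.sin(TH),np.cos(TH),0],[0,0,1]])
def s2w(p): return np.atleast_2d(p)@RS.T+O
def w2s(p): return (np.atleast_2d(p)-O)@RS
E
python3 - <<'E'
from h import *
np.set_printoptions(precision=1,suppress=True)
pts=dict(flatA=(8,-37,75),flatB=(8,-1,75),tipfar=(55,-129,75),tipup=(0,-129,130),tipnear=(-55,-129,75),tipdn=(0,-129,20),hinge=(58,4,87),
 c1=(78,82,12),c2=(78,-82,12),c3=(-58,-82,12),c4=(-58,82,12),postend=(0,112,75))
import cv2
for n,x0,y0,w,h,f in(("scene",240,150,100,110,6),("top",230,150,130,100,6)):
    im=C[n]["img"] if n in C else (cam(n),C[n]["img"])[1]
    z=cv2.resize(im[y0:y0+h,x0:x0+w,::-1],(0,0),fx=f,fy=f,interpolation=cv2.INTER_CUBIC)
    for k,p in pts.items():
        q=proj(n,s2w(p))[0]; q=(q-[x0,y0]+.5)*f-.5
        cv2.circle(z,tuple(int(v) for v in q),3,(0,0,255),1); 
    z=z[:600]
    cv2.imwrite(f"pics/{n}0c.png",z)
print(w2s(tri(SZ((335,78)),TZ((350,85)))[0]))
E
```

```text
[[ 85.9   6.1 198.7]]
```

View pics/scene0c.png

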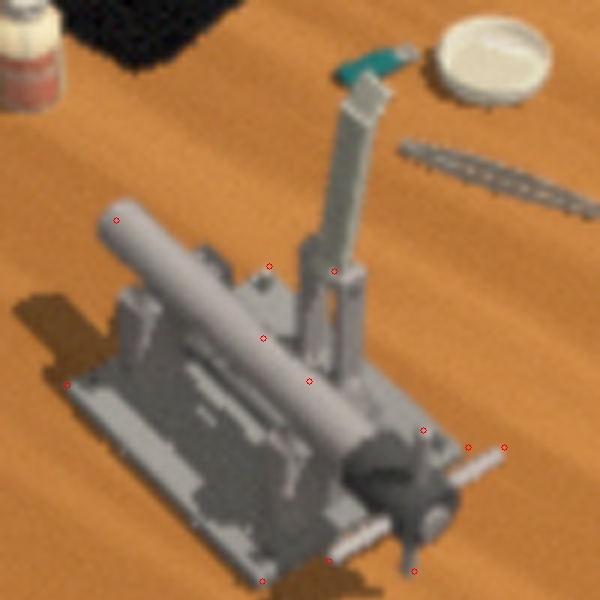

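View pics/top0c.png

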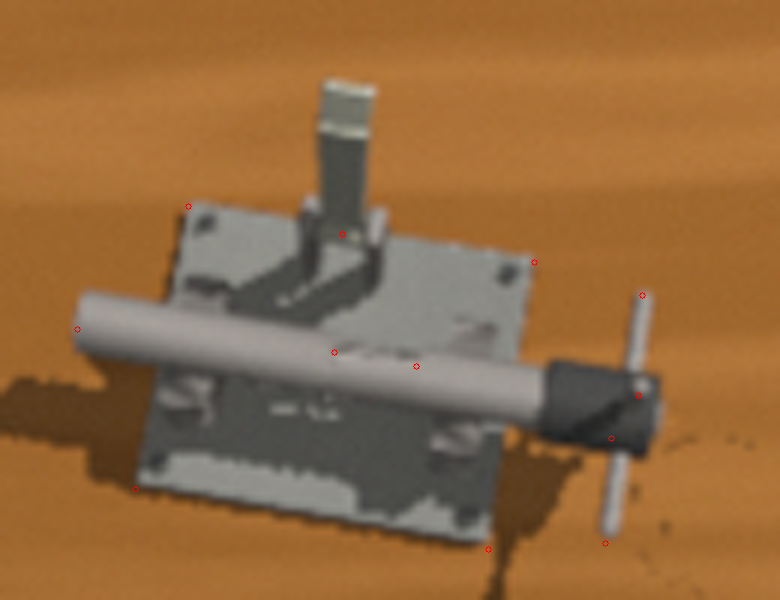

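Request:
{"api": "servo_tool", "payload": {
  "deltas": [
    [[-0.64,0.38,0,0.22,0],[-0.64,0.38,0,0.22,0],[-0.64,0.38,0,0.22,0],[-0.64,0.38,0,0.22,0],[-0.64,0.38,0,0.22,0],[-0.64,0.38,0,0.22,0],[-0.93,0.93,0,0.44,0],[-0.93,0.93,0,0.44,0],[-0.93,0.93,0,0.44,0],[-0.93,0.93,0,0.44,0],[-0.93,0.93,0,0.44,0],[-0.93,0.93,0,0.44,0]]
  ]
}}

```text
clock: 1.3
tcp_pos: [403.7, 187.6, 253.3]
ee_rot: [0.0, 0.977, 0.211, 0.0]
contact_force: [-0.2, 0.9, -0.2]
width: -0.0
```

```bash
cat >> h.py <<'E'
from scipy.spatial.transform import Rotation as Ro
def to(*pts,yaw=-11.05,n=1):
    """report deltas from current pose to stand-frame TCP points"""
    s=manip.state(); q=s["ee_rot"]; R=Ro.from_quat([q[1],q[2],q[3],q[0]]).as_matrix()
    x=R[:,0]; y=np.degrees(np.arctan2(x[1],x[0]))
    print("t",round(s["clock"],2),"stand tcp",w2s(s["tcp_pos"])[0].round(1),"yaw",round(y,2),"tilt",R[2].round(3),"F",RS.T@s["contact_force"].round(2),"w",round(s["width"],3))
    turn=-(((yaw-y)+180)%360-180)/90
    for p in pts:
        d=R.T@(s2w(p)[0]-s["tcp_pos"])/300
        print(p,d.round(3),round(turn,3))
E
python3 - <<'E'
from h import *
to((0,-175,200))
print(manip.state()['qpos'])
E
```

```text
t 1.3 stand tcp [-173.7  156.1  253.3] yaw 24.41 tilt [ 0.001  0.    -1.   ] F [-0.39823487  0.83923119 -0.19      ] w -0.0
(0, -175, 200) [-0.169  1.235  0.178] 0.394
[ 2.86706184e-01  2.35510969e-01  1.97773424e+00 -4.86885623e-04
  9.27609559e-01 -1.39052006e-01]
```

Run:
```python
from h import *
to((-110,-80,253))
```

```text
t 1.3 stand tcp [-173.7  156.1  253.3] yaw 24.41 tilt [ 0.001  0.    -1.   ] F [-0.39823487  0.83923119 -0.19      ] w -0.0
(-110, -80, 253) [-0.284  0.764  0.001] 0.394
```

Request:
{"api": "servo_tool", "payload": {
  "deltas": [
    [[-0.284,0.764,0,0.394,0],[-0.284,0.764,0,0.394,0],[-0.284,0.764,0,0.394,0],[-0.284,0.764,0,0.394,0],[-0.284,0.764,0,0.394,0],[-0.284,0.764,0,0.394,0],[-0.284,0.764,0,0.394,0],[-0.284,0.764,0,0.394,0]]
  ]
}}

```text
clock: 1.97
tcp_pos: [419.7, -54.6, 253.2]
ee_rot: [-0.0, 0.995, -0.096, -0.0]
contact_force: [-0.4, 1.2, -0.1]
width: 0.001
```

Run:
```python
from h import *
to((0,-175,180),(0,-175,90),(0,-157,90))
```

```text
t 1.97 stand tcp [-111.6  -78.7  253.2] yaw -11.02 tilt [-0. -0. -1.] F [-0.57734308  1.13029862 -0.15      ] w 0.001
(0, -175, 180) [0.372 0.321 0.244] 0.0
(0, -175, 90) [0.372 0.321 0.544] 0.0
(0, -157, 90) [0.372 0.261 0.544] 0.0
```

Request:
{"api": "servo_tool", "payload": {
  "deltas": [
    [[0.372,0.361,0.244,0,0],[0.372,0.361,0.244,0,0],[0.372,0.361,0.244,0,0],[0.372,0.361,0.244,0,0],[0.372,0.361,0.244,0,0],[0.372,0.361,0.53,0,0],[0.372,0.361,0.53,0,0],[0.372,0.361,0.53,0,0],[0.372,0.361,0.53,0,0]]
  ]
}}

```text
clock: 2.72
tcp_pos: [508.5, -179.0, 93.2]
ee_rot: [-0.001, 0.996, -0.094, -0.002]
contact_force: [0.7, 0.1, 1.2]
width: 0.002
```

Run:
```python
from h import *
to((0,-160,94),(0,-132,94))
for n,x0,y0,w,h,f in(("scene",240,150,100,110,5.4),("top",230,150,130,100,6)):
    cam(n); im=C[n]["img"]
    cv2.imwrite(f"pics/{n}1.png",cv2.resize(im[y0:y0+h,x0:x0+w,::-1],(0,0),fx=f,fy=f,interpolation=cv2.INTER_CUBIC))
```

```text
t 2.72 stand tcp [  -0.6 -183.8   93.2] yaw -10.73 tilt [-0.004 -0.001 -1.   ] F [0.65995771 0.22058066 1.18      ] w 0.002
(0, -160, 94) [ 0.002 -0.079 -0.002] 0.004
(0, -132, 94) [ 0.003 -0.173 -0.002] 0.004
```

View pics/scene1.png

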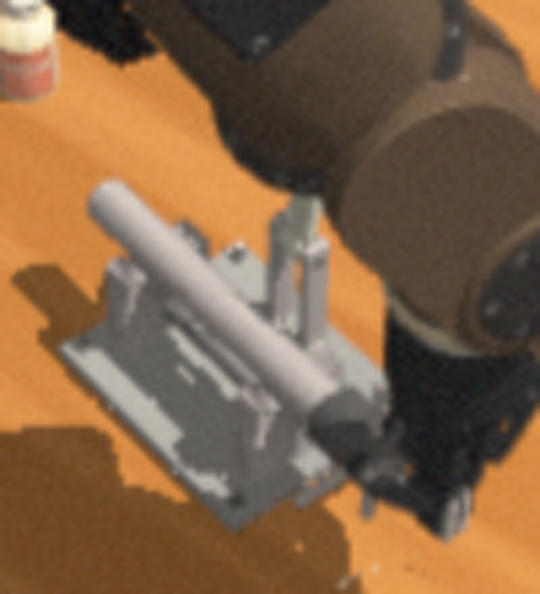

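View pics/top1.png

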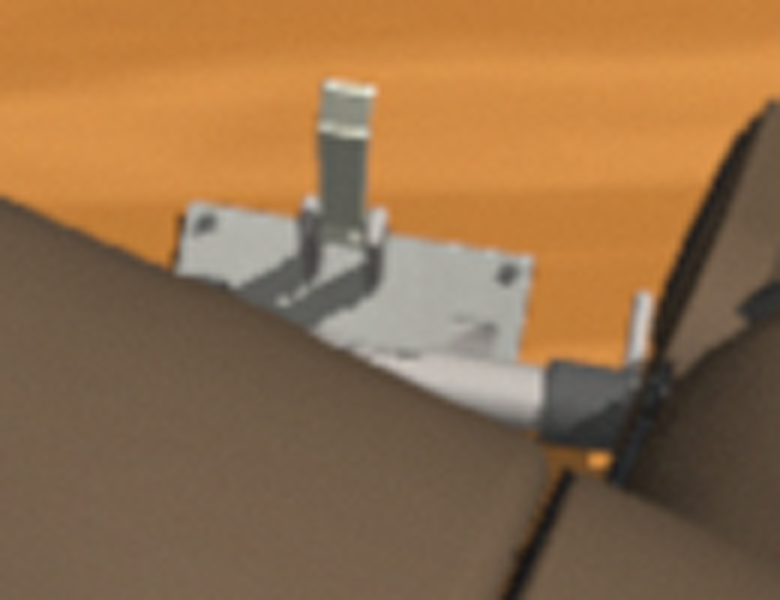

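Request:
{"api": "servo_tool", "payload": {
  "deltas": [
    [[0,-0.04,0,0,0],[0,-0.07,0,0,0],[0,-0.08,0,0,0],[0,-0.09,0,0,0],[0,-0.1,0,0,0],[0,-0.11,0,0,0],[0,-0.12,0,0,0],[0,-0.13,0,0,0],[0,-0.14,0,0,0],[0,-0.145,0,0,0],[0,-0.15,0,0,0],[0,-0.15,0,0,0]]
  ]
}}

```text
clock: 3.82
tcp_pos: [517.7, -136.7, 94.4]
ee_rot: [0.0, 0.996, -0.094, 0.0]
contact_force: [0.8, -2.8, 1.1]
width: 0.001
```

Run:
```python
from h import *
to((0,-132,94))
for n,x0,y0,w,h,f in(("scene",240,150,100,110,5.4),("top",230,150,130,100,6)):
    cam(n); im=C[n]["img"]
    cv2.imwrite(f"pics/{n}2.png",cv2.resize(im[y0:y0+h,x0:x0+w,::-1],(0,0),fx=f,fy=f,interpolation=cv2.INTER_CUBIC))
```

```text
t 3.82 stand tcp [   0.3 -140.4   94.4] yaw -10.84 tilt [ 0.001 -0.    -1.   ] F [ 1.28449003 -2.61223761  1.12      ] w 0.001
(0, -132, 94) [-0.001 -0.028  0.001] 0.002
```

View pics/scene2.png

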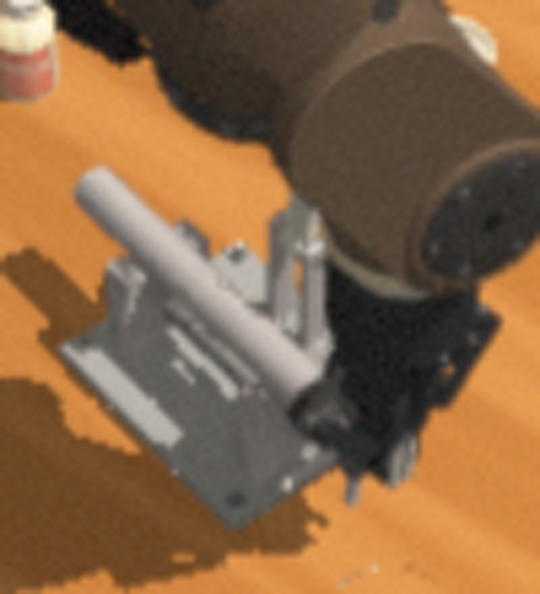

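Request:
{"api": "servo_tool", "payload": {
  "deltas": [
    [[0,-0.006,0,0,0],[0,-0.012,0,0,0],[0,-0.018,0,0,0],[0,-0.024,0,0,0],[0,-0.024,0,0,0]]
  ]
}}

```text
clock: 4.33
tcp_pos: [518.9, -129.2, 94.2]
ee_rot: [-0.0, 0.996, -0.094, -0.0]
contact_force: [0.6, -0.6, -0.4]
width: 0.003
```

Run:
```python
from h import *
to((0,-132,94))
```

```text
t 4.33 stand tcp [   0.  -132.8   94.2] yaw -10.82 tilt [-0. -0. -1.] F [ 0.66055246 -0.51290393 -0.36      ] w 0.003
(0, -132, 94) [-0.    -0.003  0.001] 0.003
```

Request:
{"api": "servo_tool", "payload": {
  "deltas": [
    [[0,-0.005,0,0,0],[0,-0.01,0,0,0],[0,-0.01,0,0,0]]
  ]
}}

```text
clock: 4.58
tcp_pos: [519.4, -126.4, 94.3]
ee_rot: [-0.0, 0.996, -0.094, -0.0]
contact_force: [1.6, -0.9, 0.8]
width: 0.002
```

Request:
{"api": "servo_tool", "payload": {
  "deltas": [
    [[0,-0.005,0,0,0],[0,-0.01,0,0,0],[0,-0.01,0,0,0]]
  ]
}}

```text
clock: 4.83
tcp_pos: [519.7, -125.2, 94.3]
ee_rot: [0.001, 0.996, -0.094, -0.0]
contact_force: [-4.4, -19.3, 0.8]
width: 0.007
```

Request:
{"api": "servo_tool", "payload": {
  "deltas": [
    [[0,0.05,0,0,0],[0,0.15,0,0,0],[0,0.2,0,0,0],[0,0.2,-0.3,0,0],[0,0.2,-0.3,0,0],[0,0.2,-0.3,0,0],[0,0.5,-0.5,0,0],[0,0.5,-0.5,0,0],[0,0.5,-0.5,0,0]]
  ]
}}

```text
clock: 5.58
tcp_pos: [491.6, -272.9, 246.5]
ee_rot: [0.0, 0.996, -0.094, 0.001]
contact_force: [0.7, 0.1, 0.1]
width: -0.0
```

Run:
```python
from h import *
to((40,-106,180),(40,-106,145))
for n,x0,y0,w,h,f in(("scene",240,150,100,110,5.4),("top",230,150,130,100,6)):
    cam(n); im=C[n]["img"]
    cv2.imwrite(f"pics/{n}3.png",cv2.resize(im[y0:y0+h,x0:x0+w,::-1],(0,0),fx=f,fy=f,interpolation=cv2.INTER_CUBIC))
```

```text
t 5.58 stand tcp [   0.8 -279.1  246.5] yaw -10.81 tilt [ 0.002  0.001 -1.   ] F [0.66379102 0.20095145 0.08      ] w -0.0
(40, -106, 180) [ 0.133 -0.577  0.221] 0.003
(40, -106, 145) [ 0.132 -0.577  0.338] 0.003
```

View pics/scene3.png

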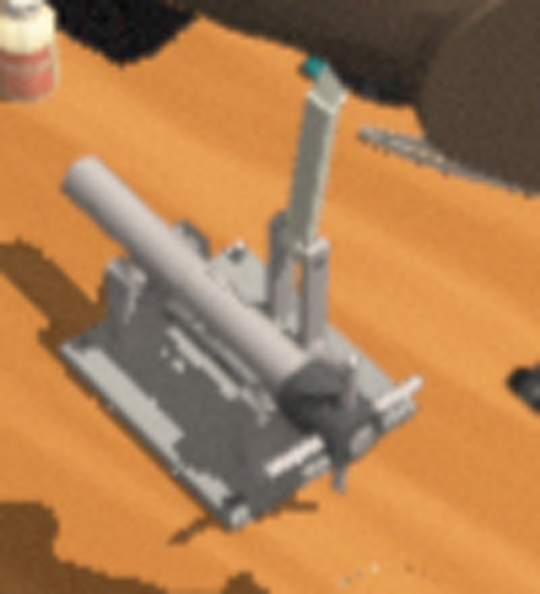

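View pics/top3.png

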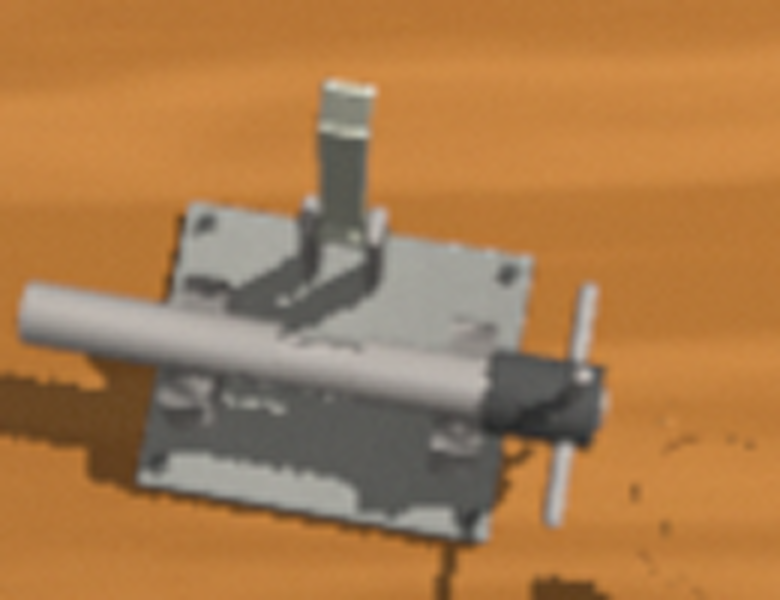

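Run:
```python
from h import *
np.set_printoptions(precision=1,suppress=True)
for s,t in (((419,382),(590,285)),((270,469),(552,523)),((350,358),(585,371))):
    p,e=tri(SZ(s),TZ(t)); print(w2s(p)[0],e)
for n in("top",): print(((proj(n,s2w([(55,-106,75),(-55,-106,75),(0,-106,130)]))-[230,150]+.5)*6-.5))
print(((proj("scene",s2w([(55,-106,75),(-55,-106,75),(0,-106,130)]))-[240,150]+.5)*5.4-.5))
```

```text
[  54.9 -104.8   70.8] 4.976135289637029
[ -51.6 -104.4   78.8] 2.3837727848986034
[   3.9 -104.7  129.2] 6.46868877948669
[[590.1 287.5]
 [552.1 534.8]
 [582.2 386.6]]
[[425.4 377. ]
 [269.  478. ]
 [352.1 360.4]]
```

Request:
{"api": "servo_tool", "payload": {
  "deltas": [
    [[0.13,-0.577,0.12,0,0],[0.13,-0.577,0.12,0,0],[0.13,-0.577,0.12,0,0],[0.13,-0.577,0.12,0,0],[0.13,-0.577,0.12,0,0],[0.13,-0.577,0.36,0,0],[0.13,-0.577,0.36,0,0],[0.13,-0.577,0.36,0,0]]
  ]
}}

```text
clock: 6.45
tcp_pos: [559.9, -106.0, 130.6]
ee_rot: [-0.001, 0.996, -0.093, -0.005]
contact_force: [-0.2, 0.2, -0.4]
width: 0.002
```

Run:
```python
from h import *
p=[]
for f in (0,10,20,30,40,50,60):
    a=np.radians(f); p.append((4*np.cos(a)-42*np.sin(a)+15.5,-106,97+42*np.cos(a)+4*np.sin(a)))
to((24,-106,134),*p)
```

```text
t 6.45 stand tcp [  35.8 -102.2  130.6] yaw -10.72 tilt [-0.01  -0.001 -1.   ] F [-0.18961679  0.13618176 -0.38      ] w 0.002
(24, -106, 134) [-0.04   0.012 -0.011] 0.004
(np.float64(19.5), -106, np.float64(139.0)) [-0.055  0.012 -0.027] 0.004
(np.float64(12.146007550037758), -106, np.float64(139.05651833718048)) [-0.079  0.012 -0.027] 0.004
(np.float64(4.893924463465547), -106, np.float64(137.83517064631081)) [-0.103  0.012 -0.023] 0.004
(np.float64(-2.035898384862243), -106, np.float64(135.37306695894642)) [-0.126  0.012 -0.015] 0.004
(np.float64(-8.432901834358738), -106, np.float64(131.7450170497432)) [-0.148  0.012 -0.002] 0.004
(np.float64(-14.102716172250915), -106, np.float64(127.06125737931058)) [-0.166  0.012  0.014] 0.004
(np.float64(-18.873066958946424), -106, np.float64(121.46410161513775)) [-0.182  0.012  0.032] 0.004
```

Request:
{"api": "servo_tool", "payload": {
  "deltas": [
    [[-0.04,0.012,-0.01,0,0],[-0.055,0.012,-0.025,0,0],[-0.068,0.012,-0.026,0,0],[-0.08,0.012,-0.026,0,0],[-0.092,0.012,-0.025,0,0],[-0.104,0.012,-0.022,0,0],[-0.115,0.012,-0.019,0,0],[-0.126,0.012,-0.014,0,0],[-0.137,0.012,-0.008,0,0],[-0.148,0.012,-0.001,0,0],[-0.158,0.012,0.006,0,0],[-0.166,0.012,0.014,0,0],[-0.174,0.012,0.022,0,0],[-0.182,0.012,0.03,0,0],[-0.182,0.012,0.03,0,0]]
  ]
}}

```text
clock: 7.7
tcp_pos: [507.7, -101.4, 126.7]
ee_rot: [-0.0, 0.996, -0.094, -0.001]
contact_force: [0.1, -0.9, 0.9]
width: 0.001
```

Run:
```python
from h import *
to((-19,-106,131),(-45,-106,131),(-45,-106,125),(-45,-106,102))
for n,x0,y0,w,h,f in(("scene",240,150,100,110,5.4),("top",230,150,130,100,6)):
    cam(n); im=C[n]["img"]
    cv2.imwrite(f"pics/{n}4.png",cv2.resize(im[y0:y0+h,x0:x0+w,::-1],(0,0),fx=f,fy=f,interpolation=cv2.INTER_CUBIC))
```

```text
t 7.7 stand tcp [ -16.2 -107.7  126.7] yaw -10.83 tilt [-0.001 -0.    -1.   ] F [ 0.25508046 -0.83662056  0.89      ] w 0.001
(-19, -106, 131) [-0.009 -0.006 -0.014] 0.002
(-45, -106, 131) [-0.096 -0.006 -0.014] 0.002
(-45, -106, 125) [-0.096 -0.006  0.006] 0.002
(-45, -106, 102) [-0.096 -0.006  0.083] 0.002
```

View pics/scene4.png

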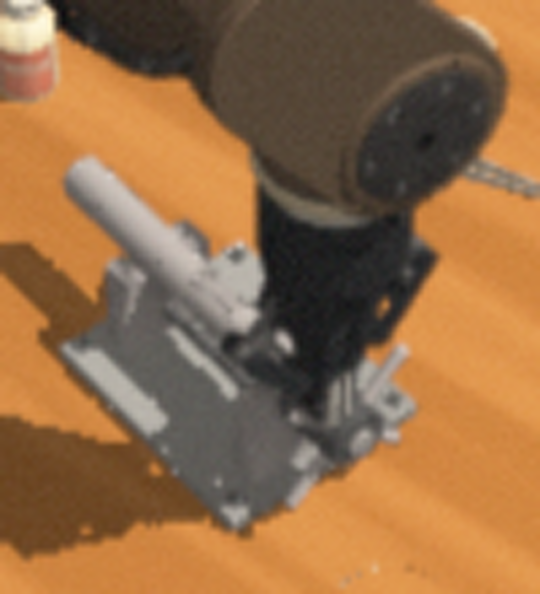

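View pics/top4.png

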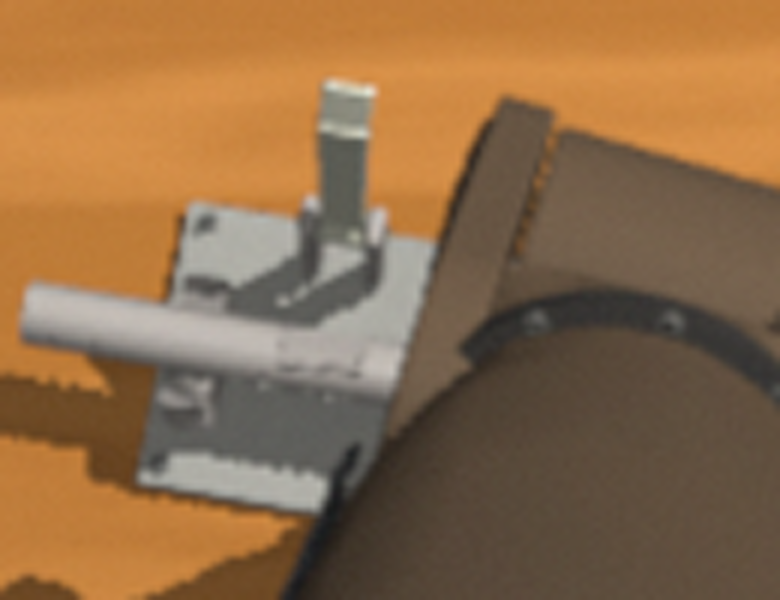

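Request:
{"api": "servo_tool", "payload": {
  "deltas": [
    [[-0.02,0,-0.03,0,0],[-0.1,0,-0.03,0,0],[-0.1,0,-0.02,0,0],[-0.1,0,0,0,0],[-0.1,0,0.015,0,0],[-0.1,0,0.03,0,0],[-0.1,0,0.045,0,0],[-0.1,0,0.06,0,0],[-0.1,0,0.07,0,0],[-0.1,0,0.07,0,0]]
  ]
}}

```text
clock: 8.63
tcp_pos: [478.4, -96.0, 105.6]
ee_rot: [-0.0, 0.996, -0.094, -0.001]
contact_force: [-4.5, 0.6, 1.8]
width: 0.004
```

Run:
```python
from h import *
to((-45,-106,102))
for n,x0,y0,w,h,f in(("scene",240,150,100,110,5.4),("top",230,150,130,100,6)):
    cam(n); im=C[n]["img"]
    cv2.imwrite(f"pics/{n}5.png",cv2.resize(im[y0:y0+h,x0:x0+w,::-1],(0,0),fx=f,fy=f,interpolation=cv2.INTER_CUBIC))
```

```text
t 8.63 stand tcp [ -46.1 -108.   105.6] yaw -10.84 tilt [-0.002 -0.    -1.   ] F [-4.48249766 -0.26403554  1.77      ] w 0.004
(-45, -106, 102) [ 0.004 -0.007  0.012] 0.002
```

View pics/scene5.png

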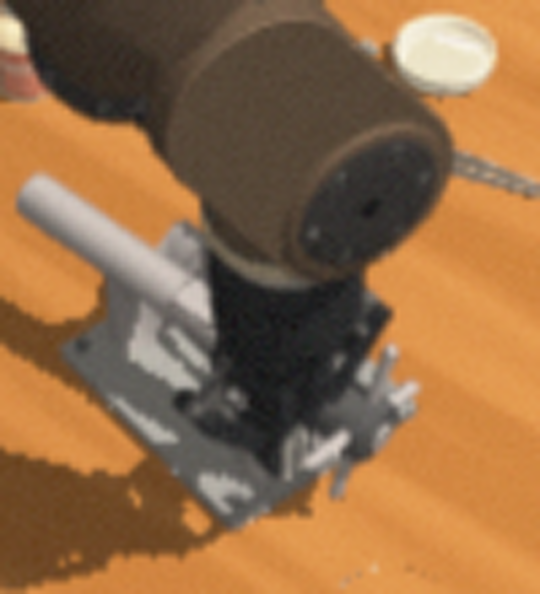

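View pics/top5.png

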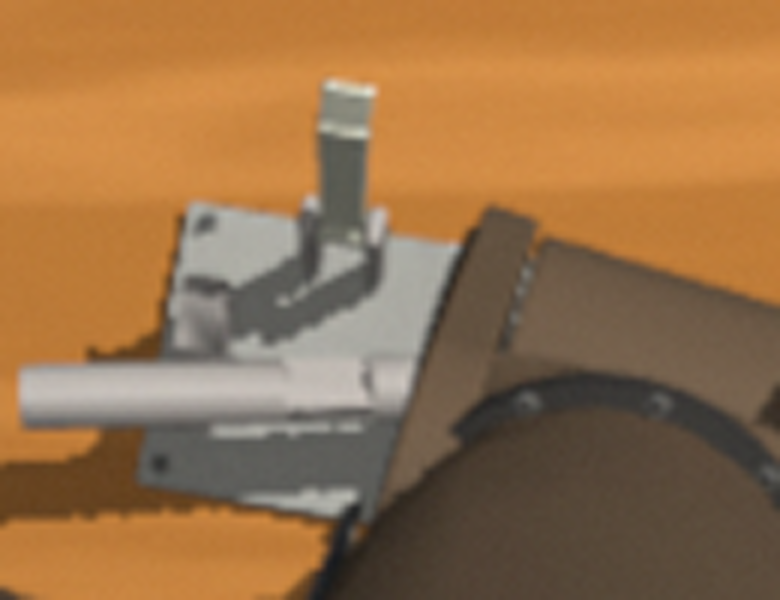

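Request:
{"api": "servo_tool", "payload": {
  "deltas": [
    [[-0.003,0,-0.01,0,0],[-0.003,0,-0.03,0,0],[-0.003,0,-0.06,0,0],[-0.003,0,-0.12,0,0],[-0.003,0.1,-0.3,0,0],[-0.003,0.6,-0.45,0,0],[-0.003,0.6,-0.45,0,0],[-0.003,0.6,-0.45,0,0],[-0.003,0.6,-0.45,0,0],[-0.003,0.6,-0.45,0,0]]
  ]
}}

```text
clock: 9.57
tcp_pos: [444.1, -278.0, 245.1]
ee_rot: [0.002, 0.995, -0.096, 0.003]
contact_force: [-0.5, -0.0, -0.3]
width: -0.001
```

```bash
cat >> h.py <<'E'
def shot(k):
    C.clear()
    for n,x0,y0,w,h,f in(("scene",240,150,100,110,5.4),("top",230,150,130,100,6)):
        cam(n); im=C[n]["img"]
        cv2.imwrite(f"pics/{n}{k}.png",cv2.resize(im[y0:y0+h,x0:x0+w,::-1],(0,0),fx=f,fy=f,interpolation=cv2.INTER_CUBIC))
E
python3 - <<'E'
from h import *
to((-45,-106,102))
shot(6)
E
```

```text
t 9.57 stand tcp [ -44.8 -293.2  245.1] yaw -11.01 tilt [ 0.006  0.004 -1.   ] F [-0.51442399 -0.13102655 -0.29      ] w -0.001
(-45, -106, 102) [-0.003 -0.626  0.474] 0.0
```

View pics/scene6.png

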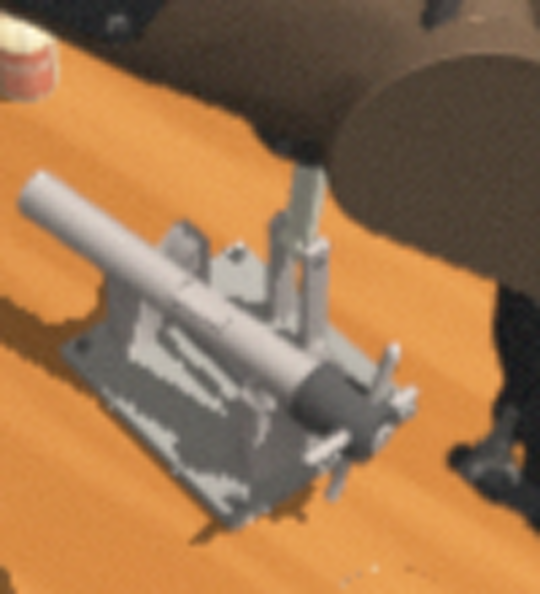

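View pics/top6.png

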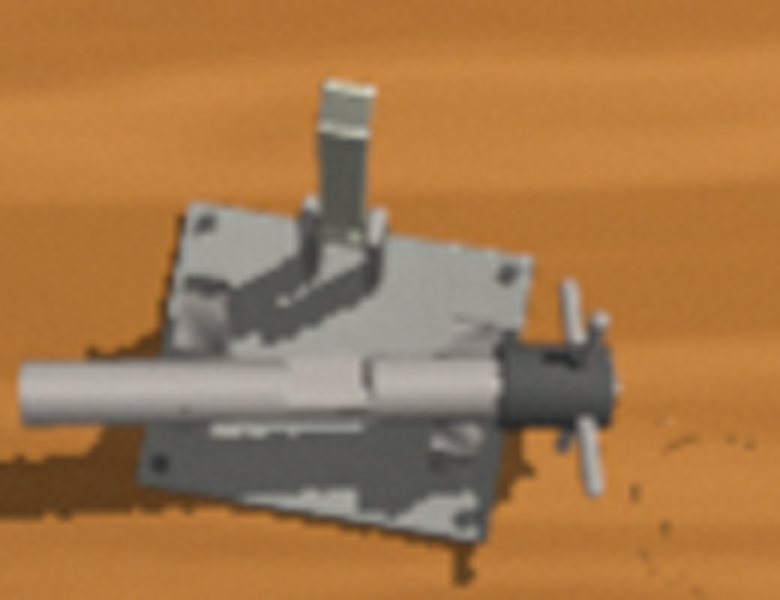

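Run:
```python
from h import *
np.set_printoptions(precision=1,suppress=True)
for k,s,t in (("A",(393,347),(600,318)),("B",(412,395),(568,284)),("near",(311,457),(597,490)),("down",(333,495),(565,443)),
  ("A2",(393,347),(568,284)),("B2",(412,395),(600,318)),("far end",(40,195),(20,393)),("boss",(380,433),(615,388))):
    p,e=tri(SZ(s),TZ(t)); print(k,w2s(p)[0],e)
```

```text
A [  29.4 -108.4  122.2] 4.398704720015887
B [ 59.1 -96.2  48.1] 5.232703570577358
near [ -36.7 -120.1   92.9] 2.8225578718944506
down [  -7.6 -107.3   22.6] 4.021678916931455
A2 [ 46.1 -93.5  97. ] 7.769668124736259
B2 [  41.2 -111.8   76. ] 1.7614738589966934
far end [-33.5 129.2  85.6] 0.21122116967316398
boss [  10.4 -122.1   77.8] 3.626091554403119
```

Request:
{"api": "servo_tool", "payload": {
  "deltas": [
    [[-0.12,-0.94,0,0,0],[-0.12,-0.94,0,0,0],[-0.12,-0.94,0,0,0],[-0.12,-0.94,0,0,0],[-0.12,-0.94,0,0,0],[-0.12,-0.94,0,0,0],[-0.12,-0.94,0,0,0],[-0.12,-0.94,0,0,0]]
  ]
}}

```text
clock: 10.43
tcp_pos: [460.8, 17.2, 241.2]
ee_rot: [-0.001, 0.996, -0.091, -0.0]
contact_force: [-0.2, -0.2, 0.0]
width: -0.002
```

Run:
```python
from h import *
to((-80,105,200),(-80,105,87),(-60,105,87),(-28,105,87))
print(manip.state()["qpos"].round(2))
for n,p,z in(("top",(180,256),40),("top",(262,275),7),("top",(186,173),70)): print(w2s(onz(n,p,z))[0].round(0))
```

```text
t 10.43 stand tcp [-85.1  -0.3 241.2] yaw -10.47 tilt [-0.001 -0.001 -1.   ] F [-0.10696928 -0.2348565   0.03      ] w -0.002
(-80, 105, 200) [ 0.021 -0.351  0.138] 0.006
(-80, 105, 87) [ 0.021 -0.35   0.514] 0.006
(-60, 105, 87) [ 0.088 -0.35   0.514] 0.006
(-28, 105, 87) [ 0.194 -0.349  0.514] 0.006
[-0.11  0.27  1.96  0.    0.91  0.08]
[-158.  255.   40.]
[-170.   34.    7.]
[ 61. 279.  70.]
```

Request:
{"api": "servo_tool", "payload": {
  "deltas": [
    [[0.01,-0.35,0.1,0.006,0],[0.01,-0.35,0.1,0.006,0],[0.01,-0.35,0.1,0.006,0],[0.01,-0.35,0.51,0.006,0],[0.01,-0.35,0.51,0.006,0],[0.01,-0.35,0.51,0.006,0],[0.05,-0.35,0.51,0.006,0],[0.08,-0.35,0.51,0.006,0],[0.09,-0.35,0.51,0.006,0],[0.1,-0.35,0.51,0.006,0],[0.11,-0.35,0.51,0.006,0],[0.12,-0.35,0.51,0.006,0],[0.13,-0.35,0.51,0.006,0],[0.13,-0.35,0.51,0.006,0]]
  ]
}}

```text
clock: 11.65
tcp_pos: [520.5, 106.8, 88.9]
ee_rot: [-0.0, 0.995, -0.099, 0.001]
contact_force: [-0.2, -0.5, -0.6]
width: -0.002
```

Run:
```python
from h import *
to((-28,105,87))
shot(7)
```

```text
t 11.65 stand tcp [-43.7  99.1  88.9] yaw -11.38 tilt [ 0.002 -0.    -1.   ] F [-0.10429259 -0.50943405 -0.56      ] w -0.002
(-28, 105, 87) [ 0.052 -0.02   0.006] -0.004
```

View pics/scene7.png

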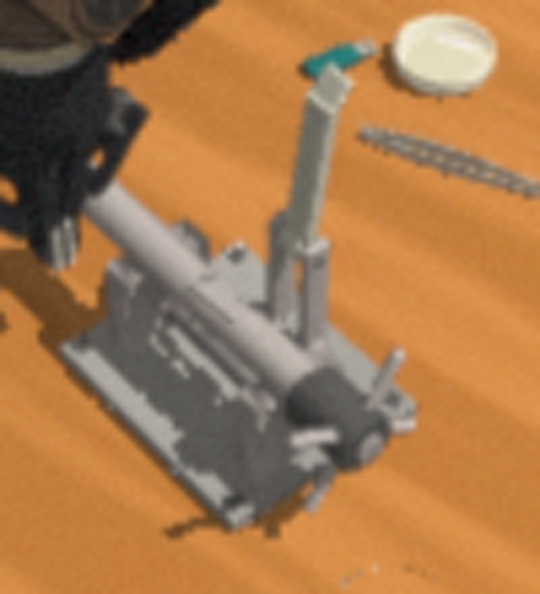

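View pics/top7.png

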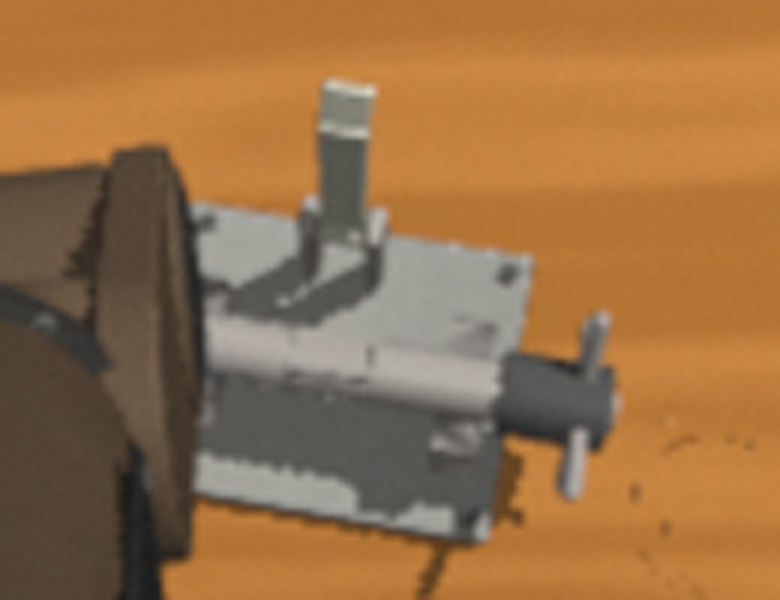

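Request:
{"api": "servo_tool", "payload": {
  "deltas": [
    [[-0.08,0,0,0,0],[-0.15,0,-0.05,0,0],[-0.15,0,-0.2,0,0],[-0.15,0,-0.52,0,0],[-0.15,0,-0.52,0,0],[-0.15,0.2,-0.52,0,0],[-0.15,0.98,-0.52,0,0],[-0.15,0.98,-0.52,0,0],[-0.15,0.98,-0.52,0,0],[-0.15,0.98,-0.52,0,0],[-0.15,0.98,-0.52,0,0],[-0.15,0.98,-0.52,0,0],[-0.15,0.98,-0.52,0,0]]
  ]
}}

```text
clock: 12.83
tcp_pos: [416.6, -177.4, 244.5]
ee_rot: [0.001, 0.995, -0.101, 0.0]
contact_force: [-1.0, 0.1, 0.9]
width: -0.004
```

Run:
```python
from h import *
to((0,-260,245),(0,-185,180),(0,-185,94))
```

```text
t 12.83 stand tcp [ -91.1 -199.8  244.5] yaw -11.62 tilt [ 0.001  0.001 -1.   ] F [-1.02600603 -0.06790903  0.93      ] w -0.004
(0, -260, 245) [ 0.306  0.198 -0.001] -0.006
(0, -185, 180) [ 0.303 -0.053  0.215] -0.006
(0, -185, 94) [ 0.303 -0.053  0.502] -0.006
```

Request:
{"api": "servo_tool", "payload": {
  "deltas": [
    [[0.306,0.198,0,-0.006,0],[0.306,0.198,0,-0.006,0],[0.306,0.198,0,-0.006,0],[0.306,0.198,0,-0.006,0],[0.306,0.198,0,-0.006,0]]
  ]
}}

```text
clock: 13.25
tcp_pos: [496.1, -249.0, 243.5]
ee_rot: [-0.0, 0.996, -0.095, -0.001]
contact_force: [0.0, 1.1, 0.2]
width: -0.001
```

Run:
```python
from h import *
to((0,-185,180),(0,-185,94))
shot(8)
```

```text
t 13.25 stand tcp [   0.7 -254.8  243.5] yaw -10.86 tilt [-0.001 -0.001 -1.   ] F [-0.16750906  1.11863341  0.22      ] w -0.001
(0, -185, 180) [-0.001 -0.233  0.212] 0.002
(0, -185, 94) [-0.001 -0.232  0.499] 0.002
```

View pics/scene8.png

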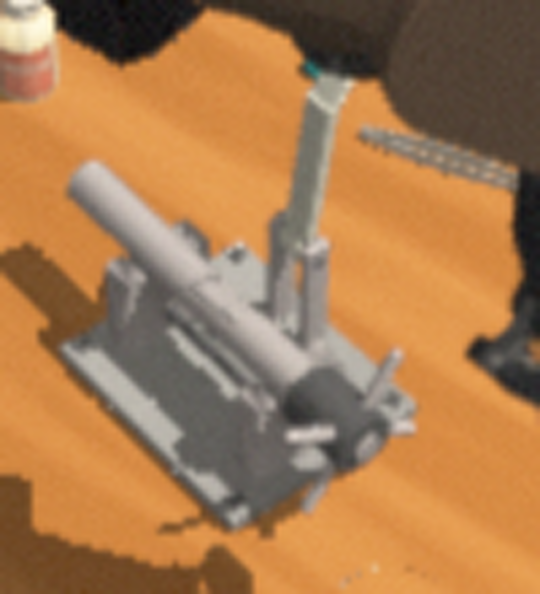

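View pics/top8.png

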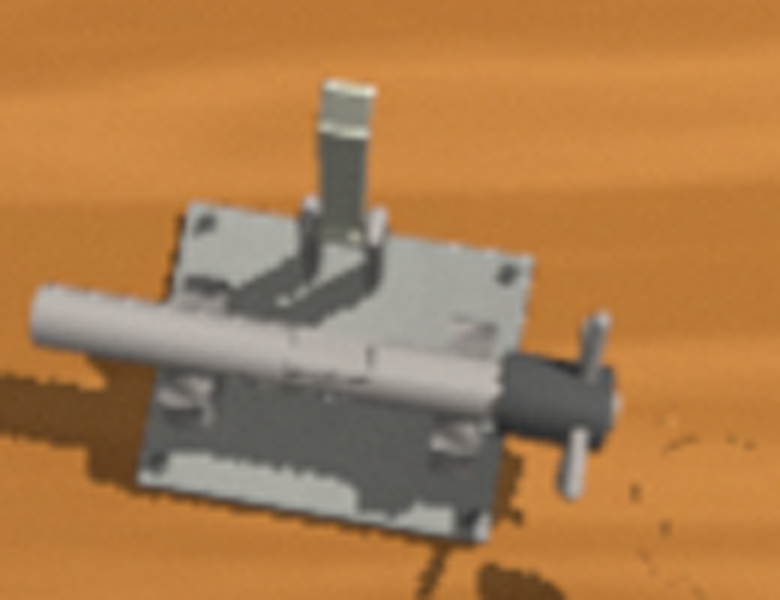

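Run:
```python
from h import *
np.set_printoptions(precision=1,suppress=True)
for k,s,t in (("U",(397,351),(602,315)),("near",(289,437),(569,495)),("far end",(80,180),(33,315)),("boss",(371,444),(615,402))):
    p,e=tri(SZ(s),TZ(t)); print(k,w2s(p)[0],e)
```

```text
U [  31.7 -109.2  118. ] 4.455510932650595
near [ -42.1 -108.3  102.3] 2.658640922108917
far end [  1.2 134.1  72.4] 5.282586564196377
boss [   4.4 -122.9   74.2] 4.985583252515519
```

Run:
```python
from h import *
to((75,-109,200),(75,-109,124),(50,-109,124),(20,-109,124))
```

```text
t 13.45 stand tcp [-2.000e-01 -2.538e+02  2.445e+02] yaw -10.8 tilt [-0. -0. -1.] F [ 0.77396568 -0.15452223  0.13      ] w 0.001
(75, -109, 200) [ 0.253 -0.482  0.148] 0.003
(75, -109, 124) [ 0.253 -0.482  0.402] 0.003
(50, -109, 124) [ 0.17  -0.482  0.402] 0.003
(20, -109, 124) [ 0.07  -0.482  0.402] 0.003
```

Request:
{"api": "servo_tool", "payload": {
  "deltas": [
    [[0.253,-0.4,0.1,0,0],[0.253,-0.482,0.148,0,0],[0.253,-0.482,0.148,0,0],[0.253,-0.482,0.148,0,0],[0.253,-0.482,0.148,0,0],[0.253,-0.482,0.148,0,0],[0.253,-0.482,0.4,0,0],[0.253,-0.482,0.4,0,0],[0.253,-0.482,0.4,0,0],[0.2,-0.482,0.4,0,0],[0.17,-0.482,0.4,0,0],[0.16,-0.482,0.4,0,0],[0.15,-0.482,0.4,0,0],[0.14,-0.482,0.4,0,0],[0.13,-0.482,0.4,0,0],[0.12,-0.482,0.4,0,0],[0.11,-0.482,0.4,0,0],[0.1,-0.482,0.4,0,0],[0.09,-0.482,0.4,0,0],[0.09,-0.482,0.4,0,0]]
  ]
}}

```text
clock: 15.12
tcp_pos: [549.1, -111.7, 124.2]
ee_rot: [-0.0, 0.996, -0.094, -0.0]
contact_force: [0.5, -0.5, -0.0]
width: -0.0
```

Run:
```python
from h import *
to((20,-109,124))
shot(9)
```

```text
t 15.12 stand tcp [  26.3 -109.8  124.2] yaw -10.83 tilt [-0.001 -0.    -1.   ] F [ 0.5592671  -0.35947227 -0.02      ] w -0.0
(20, -109, 124) [-0.021 -0.003  0.001] 0.002
```

View pics/scene9.png

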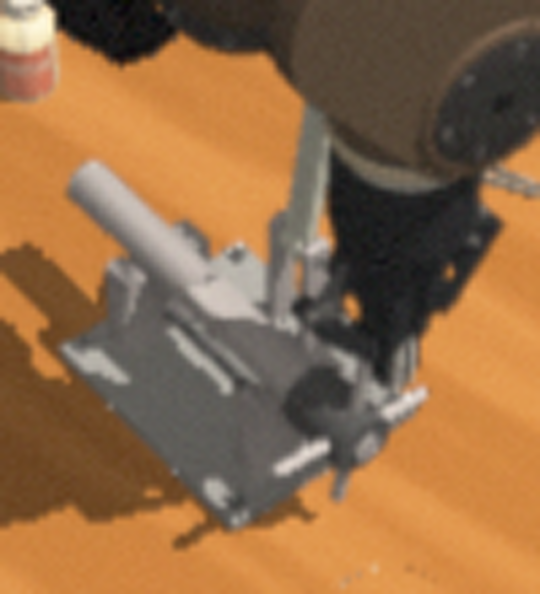

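View pics/top9.png

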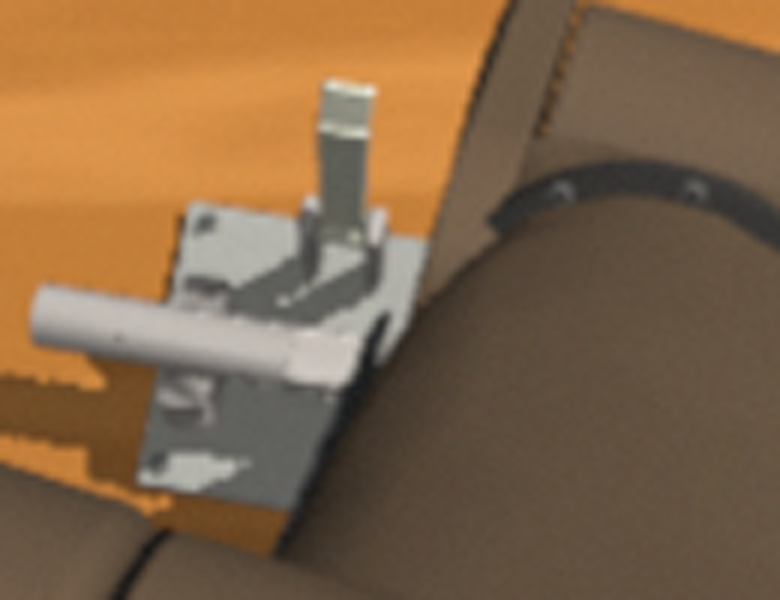

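Run:
```python
from h import *
to((26,-108,168),(1.5,-108,168),(1.5,-108,126))
```

```text
t 15.22 stand tcp [  26.7 -109.9  124.2] yaw -10.83 tilt [-0.001 -0.    -1.   ] F [-0.12874647 -0.27986487 -0.38      ] w 0.001
(26, -108, 168) [-0.002 -0.006 -0.146] 0.002
(1.5, -108, 168) [-0.084 -0.007 -0.146] 0.002
(1.5, -108, 126) [-0.084 -0.007 -0.006] 0.002
```

Request:
{"api": "servo_tool", "payload": {
  "deltas": [
    [[0.02,0,0,0,0],[0.02,0,-0.07,0,0],[0.02,0,-0.15,0,0.5],[-0.084,0,-0.15,0,0.5],[-0.084,0,-0.15,0,0.5],[-0.084,0,-0.15,0,0.5],[-0.084,0,-0.15,0,0.5],[-0.084,0,-0.15,0,0.5],[-0.084,0,-0.08,0,0.5],[-0.084,0,-0.03,0,0.5],[-0.084,0,-0.006,0,0.5],[-0.084,0,-0.006,0,0.5]]
  ]
}}

```text
clock: 16.22
tcp_pos: [524.7, -107.0, 124.4]
ee_rot: [-0.0, 0.996, -0.094, -0.001]
contact_force: [0.3, 0.7, -0.4]
width: 0.502
```

Run:
```python
from h import *
to((1.5,-108,126))
shot(10)
```

```text
t 16.22 stand tcp [   1.5 -109.9  124.4] yaw -10.83 tilt [-0.003 -0.001 -1.   ] F [ 0.17775343  0.70718012 -0.35      ] w 0.502
(1.5, -108, 126) [-0.    -0.006 -0.005] 0.002
```

View pics/scene10.png

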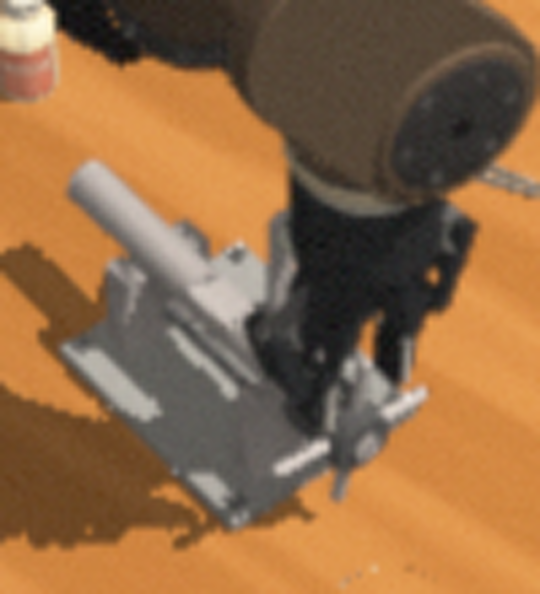

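Straddling the spoke; close to a loose cage.

Request:
{"api": "servo_tool", "payload": {
  "deltas": [
    [[0,0,-0.01,0,0.35],[0,0,-0.01,0,0.25],[0,0,-0.01,0,0.2],[0,0,-0.01,0,0.16],[0,0,-0.01,0,0.13],[0,0,-0.01,0,0.13],[0,0,-0.01,0,0.12],[0,0,-0.01,0,0.12],[0,0,-0.01,0,0.12]]
  ]
}}

```text
clock: 17.07
tcp_pos: [524.9, -107.1, 129.1]
ee_rot: [-0.0, 0.996, -0.094, 0.0]
contact_force: [0.4, -0.7, 0.9]
width: 0.122
```

Run:
```python
from h import *
to((1.5,-108,126))
shot(11)
```

```text
t 17.07 stand tcp [   1.7 -110.   129.1] yaw -10.83 tilt [ 0. -0. -1.] F [ 0.5327313  -0.58881013  0.95      ] w 0.122
(1.5, -108, 126) [-0.001 -0.007  0.01 ] 0.002
```

View pics/scene11.png

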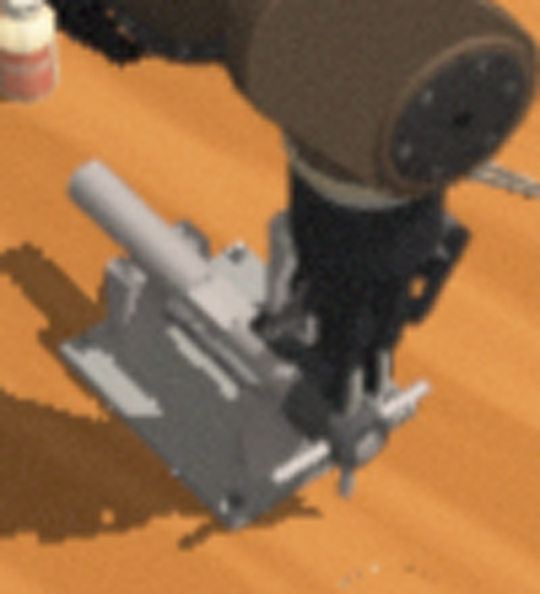

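Request:
{"api": "servo_tool", "payload": {
  "deltas": [
    [[0,0,0,0,0.35],[0,0,0,0,0.35],[0,0,0,0,0.35],[0,0,-0.1,0,0.35],[0,0,-0.2,0,0.35],[0,0.1,-0.3,0,0],[0,0.5,-0.39,0,0],[0,0.5,-0.39,0,0],[0,0.5,-0.39,0,0],[0,0.5,-0.39,0,0],[0,0.5,-0.39,0,0]]
  ]
}}

```text
clock: 18.08
tcp_pos: [496.1, -256.1, 246.3]
ee_rot: [0.0, 0.995, -0.096, 0.0]
contact_force: [-0.1, 0.4, 0.8]
width: -0.002
```

Run:
```python
from h import *
to((0,-185,160),(0,-185,94))
shot(12)
```

```text
t 18.08 stand tcp [   2.  -261.7  246.3] yaw -11.02 tilt [ 0.  0. -1.] F [-0.15541437  0.3262612   0.76      ] w -0.002
(0, -185, 160) [-0.007 -0.256  0.288] 0.0
(0, -185, 94) [-0.007 -0.256  0.508] 0.0
```

View pics/scene12.png

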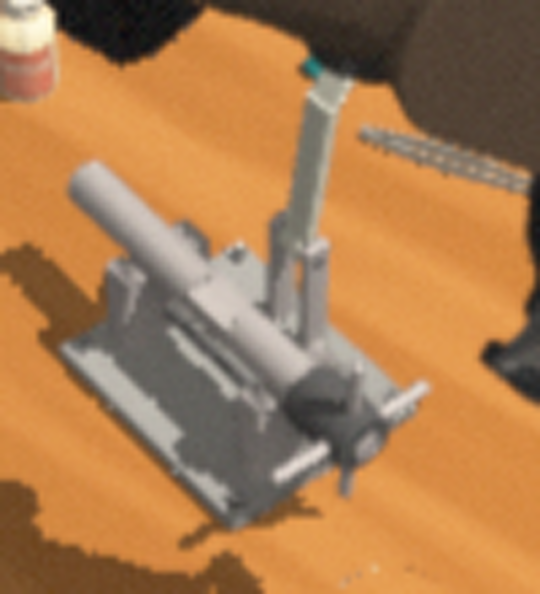

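View pics/top12.png

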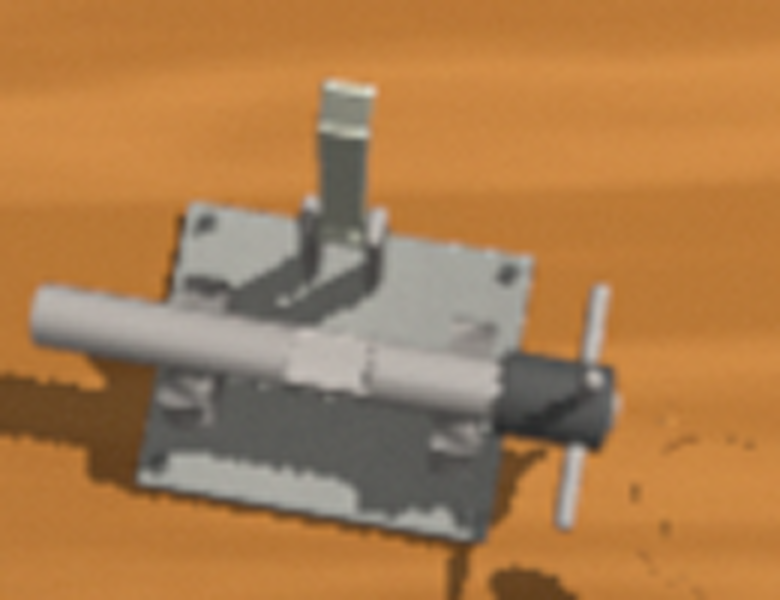

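Run:
```python
from h import *
np.set_printoptions(precision=1,suppress=True)
for k,s,t in (("U",(357,363),(594,375)),("far",(427,386),(601,287)),("near",(276,476),(566,525)),("down",(345,493),(594,375))):
    p,e=tri(SZ(s),TZ(t)); print(k,w2s(p)[0],e)
```

```text
U [   3.7 -109.   128.9] 4.571935308980778
far [  55.2 -110.    71.7] 3.5947679751588666
near [ -51.8 -110.2   79. ] 3.1317307731897372
down [  15.2 -110.3   14.9] 30.131350022176388
```

Run:
```python
from h import *
np.set_printoptions(precision=1,suppress=True)
import cv2
for n,b,f in(("scene",[240,150],5.4),("top",[230,150],6)):
  for d in (-4,0,4,8):
    a=np.radians(d);u=np.array([np.sin(a),0,np.cos(a)]);v=np.array([np.cos(a),0,-np.sin(a)]);c=np.array([1.5,-110,75])
    q=(proj(n,s2w([c+55*u,c-55*u,c+55*v,c-55*v]))-b+.5)*f-.5
    print(n,d,"U",q[0],"dn",q[1],"far",q[2],"near",q[3],"f-n",q[2]-q[3],"U-mid",q[0]-(q[2]+q[3])/2)
d=C["scene"]["img"][205:250,280:330,::-1];cv2.imwrite("pics/s12b.png",cv2.resize(d,(0,0),fx=12,fy=12,interpolation=cv2.INTER_CUBIC))
d=C["top"]["img"][190:245,315:340,::-1];cv2.imwrite("pics/t12b.png",cv2.resize(d,(0,0),fx=10,fy=10,interpolation=cv2.INTER_CUBIC))
```

```text
scene -4 U [353.6 367.4] dn [357.4 488.1] far [432.6 375.6] near [276.2 485.6] f-n [ 156.5 -110. ] U-mid [ -0.7 -63.3]
scene 0 U [359.3 363.6] dn [352.1 491.8] far [432.4 380. ] near [276.  481.3] f-n [ 156.4 -101.3] U-mid [  5.1 -67. ]
scene 4 U [364.9 360.2] dn [346.8 495.1] far [431.8 384.6] near [276.3 476.8] f-n [155.5 -92.1] U-mid [ 10.9 -70.5]
scene 8 U [370.5 357.2] dn [341.6 498.2] far [430.8 389.4] near [277.  471.9] f-n [153.9 -82.5] U-mid [ 16.6 -73.5]
top -4 U [591.  393.8] dn [572.  420.7] far [600.5 283.9] near [561.3 533.7] f-n [  39.2 -249.7] U-mid [ 10.1 -15. ]
top 0 U [592.4 384.6] dn [570.7 429. ] far [599.7 285.6] near [561.9 532.9] f-n [  37.8 -247.3] U-mid [ 11.6 -24.6]
top 4 U [593.8 375.6] dn [569.5 437.1] far [598.8 287.9] near [562.6 531.5] f-n [  36.2 -243.6] U-mid [ 13.  -34.1]
top 8 U [595.1 366.7] dn [568.3 445.1] far [597.9 290.8] near [563.5 529.5] f-n [  34.4 -238.7] U-mid [ 14.4 -43.4]
```

View pics/s12b.png

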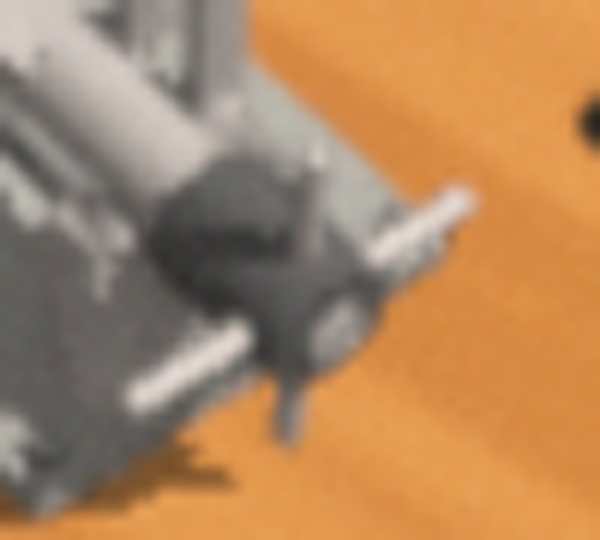

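View pics/t12b.png

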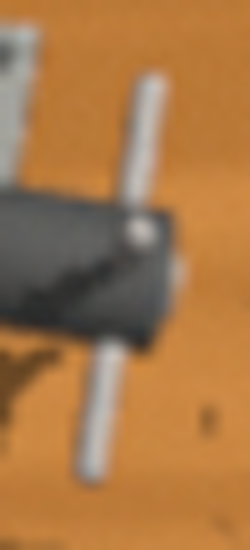

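Request:
{"api": "servo_tool", "payload": {
  "deltas": [
    [[-0.007,-0.256,0.288,0,0],[-0.007,-0.256,0.288,0,0],[-0.007,-0.256,0.288,0,0],[-0.007,-0.256,0.288,0,0],[-0.007,-0.256,0.508,0,0],[-0.007,-0.256,0.508,0,0],[-0.007,-0.256,0.508,0,0],[-0.007,-0.35,0.508,0,0],[-0.007,-0.39,0.508,0,0],[-0.007,-0.41,0.508,0,0],[-0.007,-0.41,0.508,0,0]]
  ]
}}

```text
clock: 19.3
tcp_pos: [518.4, -132.3, 95.0]
ee_rot: [0.0, 0.996, -0.093, 0.001]
contact_force: [0.4, 0.2, -0.1]
width: 0.002
```

Run:
```python
from h import *
to((0,-129,94))
```

```text
t 19.3 stand tcp [   0.2 -136.    95. ] yaw -10.71 tilt [ 0.002  0.    -1.   ] F [ 0.37173223  0.23561652 -0.1       ] w 0.002
(0, -129, 94) [-0.001 -0.023  0.003] 0.004
```

Request:
{"api": "servo_tool", "payload": {
  "deltas": [
    [[0,-0.007,0,0,0],[0,-0.014,0,0,0],[0,-0.018,0,0,0],[0,-0.022,0,0,0],[0,-0.022,0,0,0]]
  ]
}}

```text
clock: 19.72
tcp_pos: [519.3, -127.4, 94.1]
ee_rot: [0.0, 0.996, -0.095, 0.001]
contact_force: [0.9, -4.7, 2.4]
width: 0.0
```

Request:
{"api": "servo_tool", "payload": {
  "deltas": [
    [[0,-0.004,0,0,0],[0,-0.006,0,0,0],[0,-0.006,0,0,0]]
  ]
}}

```text
clock: 19.97
tcp_pos: [519.7, -125.5, 94.0]
ee_rot: [0.0, 0.996, -0.095, 0.001]
contact_force: [0.2, -5.0, 3.5]
width: 0.0
```

Request:
{"api": "servo_tool", "payload": {
  "deltas": [
    [[0,-0.003,0,0,0],[0,-0.004,0,0,0],[0,-0.004,0,0,0]]
  ]
}}

```text
clock: 20.22
tcp_pos: [519.8, -125.3, 94.0]
ee_rot: [0.001, 0.996, -0.094, 0.001]
contact_force: [-3.2, -14.6, 4.3]
width: 0.004
```

Request:
{"api": "servo_tool", "payload": {
  "deltas": [
    [[0,0.05,0,0,0],[0,0.15,0,0,0],[0,0.2,0,0,0],[0,0.2,-0.3,0,0],[0,0.2,-0.3,0,0],[0,0.2,-0.3,0,0],[0,0.45,-0.5,0,0],[0,0.45,-0.5,0,0],[0,0.45,-0.5,0,0]]
  ]
}}

```text
clock: 20.97
tcp_pos: [494.4, -259.5, 247.0]
ee_rot: [0.001, 0.995, -0.095, 0.002]
contact_force: [-0.1, 0.2, 0.4]
width: -0.002
```

Run:
```python
from h import *
to((0,-185,160))
shot(13)
d=C["scene"]["img"][205:250,280:330,::-1];cv2.imwrite("pics/s13b.png",cv2.resize(d,(0,0),fx=12,fy=12,interpolation=cv2.INTER_CUBIC))
```

```text
t 20.97 stand tcp [   1.  -265.4  247. ] yaw -10.89 tilt [ 0.004  0.002 -1.   ] F [-0.18148752  0.19890269  0.39      ] w -0.002
(0, -185, 160) [-0.004 -0.269  0.289] 0.002
```

View pics/s13b.png

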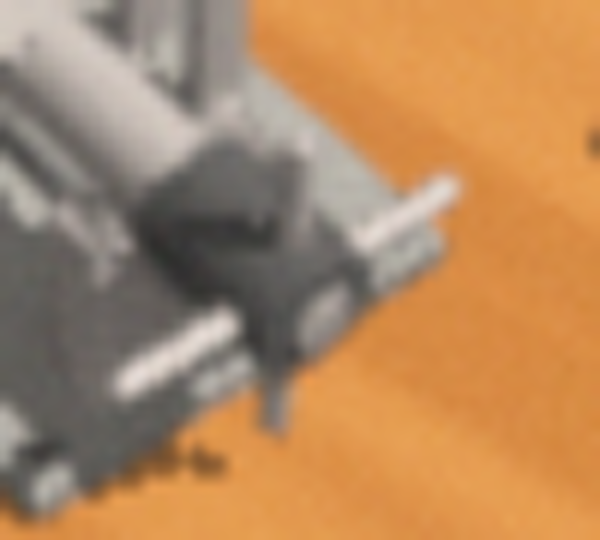

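View pics/top13.png

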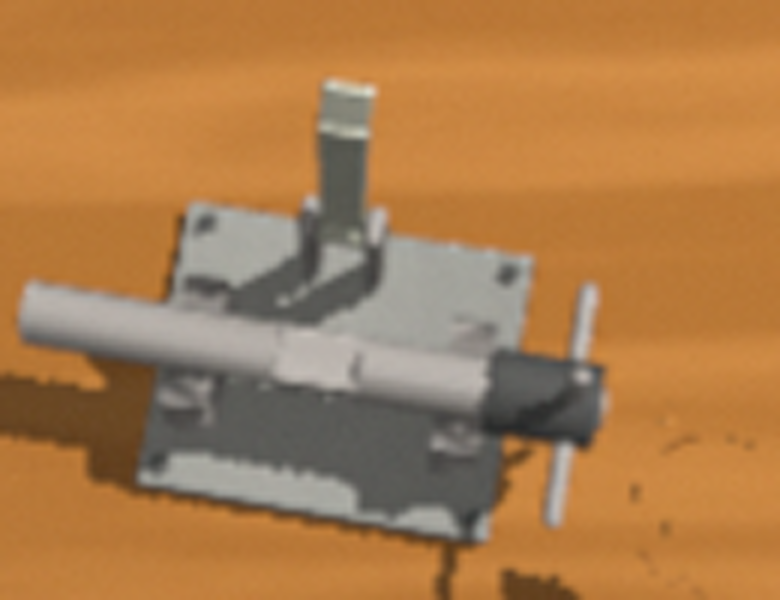

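View pics/scene13.png

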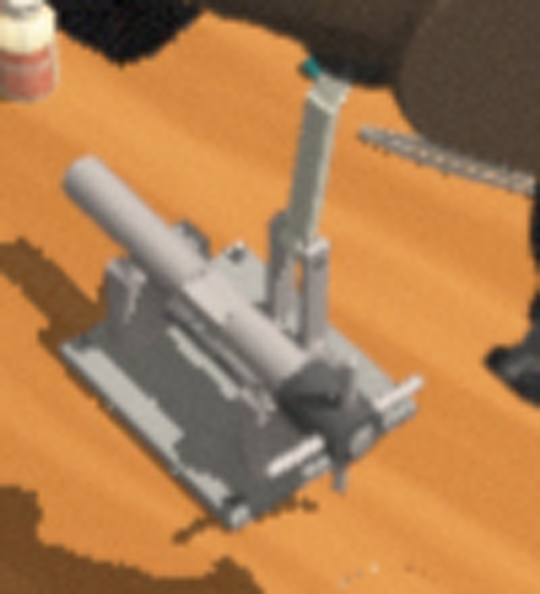

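Run:
```python
from h import *
to((145,-150,245),(145,4,245),(145,4,192),(110,4,192))
```

```text
t 21.07 stand tcp [   0.4 -263.9  244.8] yaw -10.98 tilt [ 0.002  0.001 -1.   ] F [-0.25501441  0.41888859  0.28      ] w 0.0
(145, -150, 245) [ 0.482 -0.379  0.   ] 0.001
(145, 4, 245) [ 0.483 -0.892 -0.   ] 0.001
(145, 4, 192) [ 0.483 -0.892  0.176] 0.001
(110, 4, 192) [ 0.366 -0.893  0.176] 0.001
```

Request:
{"api": "servo_tool", "payload": {
  "deltas": [
    [[0.48,-0.38,-0.1,0,0],[0.48,-0.38,-0.1,0,0],[0.48,-0.38,-0.1,0,0],[0.48,-0.38,-0.1,0,0],[0.48,-0.38,-0.1,0,0],[0.48,-0.893,-0.05,0,0],[0.48,-0.893,-0.05,0,0],[0.48,-0.893,-0.05,0,0],[0.48,-0.893,-0.05,0,0],[0.48,-0.893,0,0,0],[0.48,-0.893,0.1,0,0],[0.48,-0.893,0.176,0,0],[0.48,-0.893,0.176,0,0]]
  ]
}}

```text
clock: 22.15
tcp_pos: [683.4, -18.3, 184.4]
ee_rot: [-0.0, 0.996, -0.094, -0.005]
contact_force: [-1.3, 0.1, 0.5]
width: 0.002
```

Run:
```python
from h import *
P=[]
for f in (100,90,80,70,60,50,40,35):
    a=np.radians(f); P.append((70-85*np.cos(a)+4*np.sin(a),4,109+85*np.sin(a)+4*np.cos(a)))
to(*P)
shot(14)
```

```text
t 22.15 stand tcp [140.2   7.5 184.4] yaw -10.77 tilt [-0.01  0.   -1.  ] F [-1.26968577 -0.17662969  0.5       ] w 0.002
(np.float64(88.69932611373791), 4, np.float64(192.01406629536996)) [-0.172  0.011 -0.024] 0.003
(np.float64(74.0), 4, np.float64(194.0)) [-0.221  0.011 -0.03 ] 0.003
(np.float64(59.17913591035974), 4, np.float64(193.40325171670543)) [-0.271  0.01  -0.027] 0.003
(np.float64(44.687058300461786), 4, np.float64(190.24195334010489)) [-0.319  0.01  -0.016] 0.003
(np.float64(30.964101615137746), 4, np.float64(184.61215932167727)) [-0.364  0.01   0.003] 0.003
(np.float64(18.427230949120062), 4, np.float64(176.68492810385928)) [-0.406  0.01   0.03 ] 0.003
(np.float64(7.457372773633024), 4, np.float64(166.70112459583174)) [-0.442  0.01   0.063] 0.003
(np.float64(2.6663819808398834), 4, np.float64(161.03060526699488)) [-0.458  0.009  0.082] 0.003
```

View pics/scene14.png

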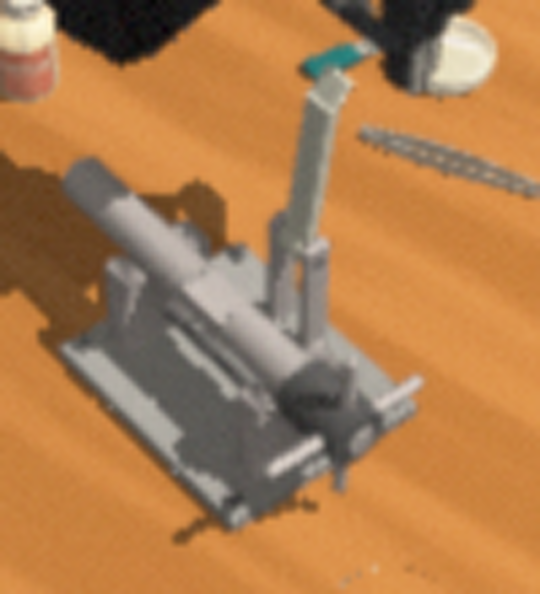

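Request:
{"api": "servo_tool", "payload": {
  "deltas": [
    [[-0.09,0,0,0,0],[-0.15,0,0,0,0],[-0.186,0,0,0,0],[-0.21,0,-0.004,0,0],[-0.235,0,-0.007,0,0],[-0.26,0,-0.007,0,0],[-0.285,0,-0.005,0,0],[-0.31,0,0,0,0],[-0.333,0,0.006,0,0],[-0.357,0,0.015,0,0],[-0.379,0,0.025,0,0],[-0.4,0,0.037,0,0],[-0.421,0,0.051,0,0],[-0.44,0,0.067,0,0],[-0.457,0,0.084,0,0],[-0.473,0,0.103,0,0],[-0.473,0,0.103,0,0]]
  ]
}}

```text
clock: 23.67
tcp_pos: [545.3, 6.6, 158.7]
ee_rot: [-0.0, 0.996, -0.094, -0.001]
contact_force: [-0.1, -0.1, -0.6]
width: 0.002
```

Run:
```python
from h import *
P=[]
for f in (30,25,20,15,10,5,0):
    a=np.radians(f); P.append((70-85*np.cos(a)+4*np.sin(a),4,109+85*np.sin(a)+4*np.cos(a)))
to(*P)
shot(15)
```

```text
t 23.67 stand tcp [ -0.    5.5 158.7] yaw -10.82 tilt [-0.002  0.    -1.   ] F [-0.09094206 -0.16040431 -0.56      ] w 0.002
(np.float64(-1.6121593216772967), 4, np.float64(154.96410161513776)) [-0.005  0.005  0.013] 0.003
(np.float64(-5.345688851152441), 4, np.float64(148.54778339610607)) [-0.018  0.005  0.034] 0.003
(np.float64(-8.505792193499547), 4, np.float64(141.83048266582546)) [-0.028  0.005  0.056] 0.003
(np.float64(-11.068419054160724), 4, np.float64(134.86332213887053)) [-0.037  0.005  0.08 ] 0.003
(np.float64(-13.014066295369956), 4, np.float64(127.69932611373791)) [-0.043  0.005  0.104] 0.003
(np.float64(-14.327926366807745), 4, np.float64(120.39301692591792)) [-0.047  0.005  0.128] 0.003
(np.float64(-15.0), 4, np.float64(113.0)) [-0.049  0.005  0.153] 0.003
```

View pics/scene15.png

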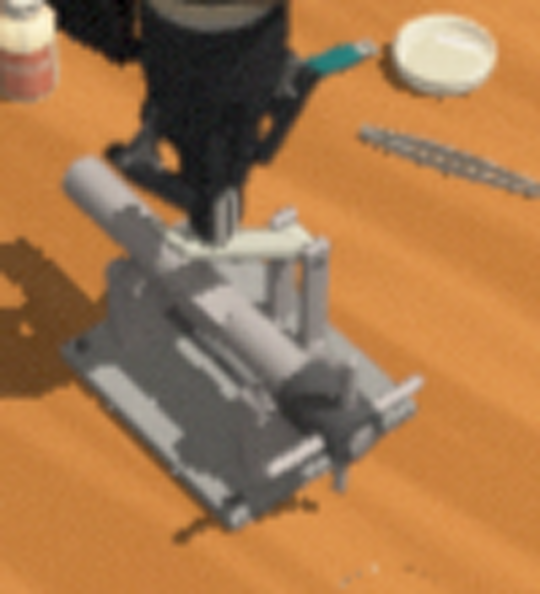

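Request:
{"api": "servo_tool", "payload": {
  "deltas": [
    [[-0.005,0.005,0.013,0,0],[-0.018,0.005,0.034,0,0],[-0.023,0.005,0.045,0,0],[-0.028,0.005,0.056,0,0],[-0.033,0.005,0.068,0,0],[-0.037,0.005,0.08,0,0],[-0.04,0.005,0.092,0,0],[-0.043,0.005,0.104,0,0],[-0.045,0.005,0.116,0,0],[-0.047,0.005,0.128,0,0],[-0.048,0.005,0.14,0,0],[-0.048,0.005,0.14,0,0]]
  ]
}}

```text
clock: 24.77
tcp_pos: [532.0, 7.6, 117.3]
ee_rot: [-0.0, 0.996, -0.094, -0.0]
contact_force: [0.5, 0.6, 0.7]
width: 0.003
```

Run:
```python
from h import *
to((-15,4,113))
shot(16)
```

```text
t 24.77 stand tcp [-13.3   3.9 117.3] yaw -10.83 tilt [-0.001 -0.    -1.   ] F [0.3266578  0.67512568 0.66      ] w 0.003
(-15, 4, 113) [-0.006 -0.     0.014] 0.002
```

View pics/scene16.png

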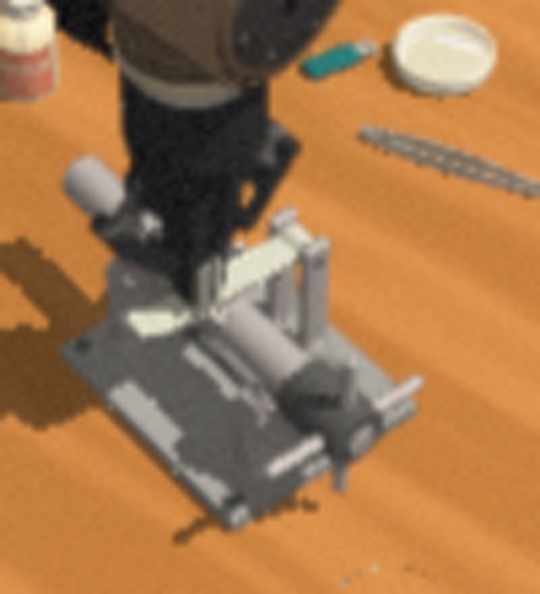

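Near home; press in small steps.

Request:
{"api": "servo_tool", "payload": {
  "deltas": [
    [[0,0,0.005,0,0],[0,0,0.01,0,0],[0,0,0.01,0,0]]
  ]
}}

```text
clock: 25.12
tcp_pos: [532.2, 7.6, 114.9]
ee_rot: [-0.0, 0.996, -0.094, 0.0]
contact_force: [-0.7, 0.4, -0.3]
width: -0.003
```

Request:
{"api": "servo_tool", "payload": {
  "deltas": [
    [[0,0,0.003,0,0],[0,0,0.005,0,0],[0,0,0.005,0,0]]
  ]
}}

```text
clock: 25.37
tcp_pos: [532.2, 7.6, 113.5]
ee_rot: [-0.0, 0.996, -0.094, 0.0]
contact_force: [0.1, -0.5, -0.4]
width: -0.002
```

Request:
{"api": "servo_tool", "payload": {
  "deltas": [
    [[0,0,0.003,0,0],[0,0,0.005,0,0],[0,0,0.005,0,0]]
  ]
}}

```text
clock: 25.62
tcp_pos: [532.2, 7.6, 113.1]
ee_rot: [-0.0, 0.996, -0.094, 0.0]
contact_force: [-5.0, 1.3, 14.1]
width: -0.0
```

Request:
{"api": "servo_tool", "payload": {
  "deltas": [
    [[0,0,0.003,0,0],[0,0,0.005,0,0],[0,0,0.005,0,0]]
  ]
}}

```text
clock: 25.87
tcp_pos: [532.3, 7.6, 112.7]
ee_rot: [0.0, 0.996, -0.094, 0.001]
contact_force: [-9.5, 0.5, 30.9]
width: -0.001
```

Request:
{"api": "servo_tool", "payload": {
  "deltas": [
    [[0,0,-0.01,0,0],[0,0,-0.05,0,0],[0,0,-0.15,0,0],[0,0,-0.45,0,0],[0,0,-0.45,0,0],[0,0,-0.45,0,0],[0,0.9,-0.45,0,0],[0,0.9,-0.45,0,0],[0,0.9,-0.45,0,0],[0,0.9,-0.45,0,0],[0,0.9,-0.45,0,0],[0,0.9,-0.45,0,0],[0,0.9,-0.45,0,0],[0,0.9,-0.45,0,0]]
  ]
}}

```text
clock: 27.03
tcp_pos: [480.6, -261.5, 245.1]
ee_rot: [0.0, 0.995, -0.096, 0.0]
contact_force: [0.8, 0.2, 0.7]
width: 0.004
```

Run:
```python
from h import *
to()
shot(17)
d=C["scene"]["img"][205:250,280:330,::-1];cv2.imwrite("pics/s17b.png",cv2.resize(d,(0,0),fx=12,fy=12,interpolation=cv2.INTER_CUBIC))
for n in("scene","top"): cv2.imwrite(f"pics/{n}17f.png",C[n]["img"][:,:,::-1])
```

```text
t 27.03 stand tcp [ -12.2 -270.   245.1] yaw -11.06 tilt [ 0.     0.001 -1.   ] F [0.73318721 0.36733705 0.69      ] w 0.004
```

View pics/scene17.png

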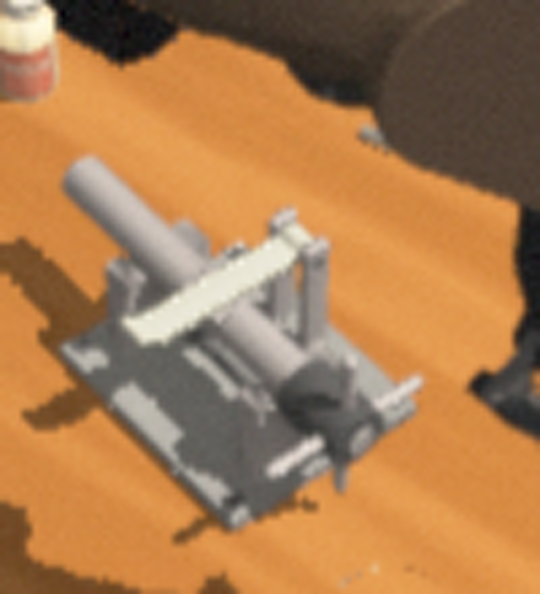

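View pics/top17.png

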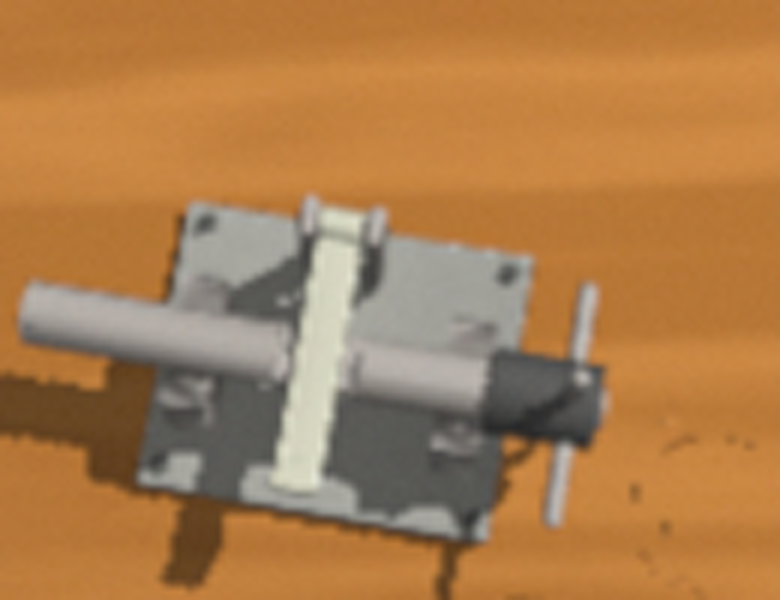

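View pics/s17b.png

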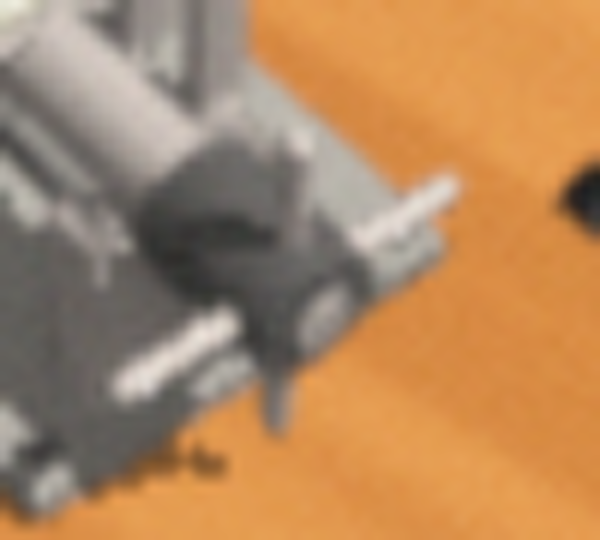

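View pics/top17f.png

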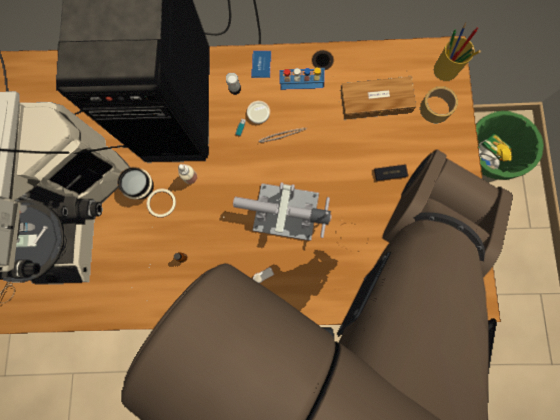

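Run:
```python
from h import *
np.set_printoptions(precision=1,suppress=True)
p,e=tri(SZ((133,330)),TZ((297,489)));print("tab end",w2s(p)[0],e)
for th in (0,0.1):
    u=np.array([-np.cos(th),0,np.sin(th)]);n=np.array([np.sin(th),0,np.cos(th)]);q=np.array([58,4,87])+117*u+7.5*n
    print(th,(proj("scene",s2w(q))[0]-[240,150]+.5)*5.4-.5,(proj("top",s2w(q))[0]-[230,150]+.5)*6-.5)
for n,s in(("far",((452,188))),):pass
f=lambda p:np.array(p)/12+[280,205]
g=lambda p:(f(p)-[240,150])*5.4
for k,s,t in (("far",(452,187),(590,286)),("near",(122,387),(553,523)),("U",(298,143),(583,375))):
    p,e=tri(f(s),TZ(t)); print(k,w2s(p)[0],e)
```

```text
tab end [-58.    4.5  97.1] 3.2733695245131686
0 [135.2 334. ] [295.6 495.5]
0.1 [136.4 318.8] [295.1 488.6]
far [  55.5 -105.3   69.3] 3.475833036765066
near [ -50.6 -105.2   74.9] 1.5631746397562634
U [   4.1 -104.9  124.3] 4.279853735201874
```

Run:
```python
from station import manip
print(manip.job_done())
```

```text
the job is handed in; nothing more can be done
None
```

The post is clamped by its flat and the job is handed in at about 27 s of the 61 s. One slip on the way had to be mended.

**What I did:**
- I pushed the post along the V until the hub shoulder met the block, where the force rose to about 19 N.
- I started the roll by pushing a spoke over with the closed fingers. While lowering onto the next spoke, the fingers caught its end. This pushed the post out of the far V-block. By triangulation the post's middle rose to about 78 mm, under the 95 mm limit, though I could only measure it afterwards.
- I pushed the far end back and it dropped into the V.
- I rolled the flat spoke upright and centred it with the loosely closed jaws.
- I pushed the hub against the block again. It stopped at the same place (TCP y -125.3 against -125.2 mm), at about 15 N.
- I swung the strap over from behind and pressed it down with about 31 N, then moved the arm clear.

**Last checks:**
- **Hub:** the spokes stand at the stand's y = -105 mm, against -106 mm when home.
- **Flat:** the camera cues, most of them taken just before clamping, put it 1 to 4 degrees off vertical; the limit is 7. Pressing the strap on it changed nothing visible, so part of that may be camera bias. The views disagree by 2 to 5 mm.
- **Strap:** the fingertips met firm resistance at 91 mm, the height of a fully shut strap's top face. The side picture gives a strap angle of about 0 to 0.03 rad. The top view alone would read about 0.1 rad, but it is out by a similar amount on the spokes, so I took that as offset.
- **Bystanders:** the two bottles, the loupe and the slip case look unmoved in the top picture, judged by eye, with the loupe partly hidden by the arm.

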